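Fetch the gear from behind the display prints for scanning

TASK

The printed gear at the back of the plywood display board is wanted on the 3D scanner: first set the three tall prints that stand in front of it (rook, rocket and hexagonal vase) upright in the grey tray, then stand the gear, hub up as it is now, in the middle of the scanner's turntable. Then put the three tall prints back upright on the board, each on the very spot where it stood at the start. Set everything down without dropping it or knocking it over, and leave the little bowl and the turtle on the board where they are.

Things in the scene. Friction and masses are not known exactly. Their poses are not given: they have to be found in the camera images.
- rook_mid (a point): Chess-rook tower, white plastic, round, 100 mm tall, loose, upright, 50 to 100 g. This point: on its axis half-way up (50 mm above its underside), z up. Foot 44 mm in diameter, straight shaft 36 mm in diameter from 13 to 70 mm above the underside, head 44 mm in diameter from 77 mm up, six battlements on top (the top 9 mm). Grip it in its upper part, about 25 mm above this point: a gripper that reaches down further may jam its top between the finger roots.
- rocket_mid (a point): Toy rocket, white plastic with grey bands, 110 mm tall, loose, upright, 40 to 85 g. This point: on its axis half-way up (55 mm above its underside), z up. Round body 40 mm in diameter from 14 to 80 mm above the underside, then a blunt round nose; four fins at the foot reach 26 mm from the axis along its own x and y, 26 mm high. Grip it in its upper part, about 25 mm above this point: a gripper that reaches down further may jam its top between the finger roots.
- vase_mid (a point): Hexagonal vase, white plastic with a dark mouth, 100 mm tall, loose, upright, 55 to 115 g. This point: on its axis half-way up (50 mm above its underside), z up. A straight six-sided column 40 mm across flats (46 mm across corners); a pair of flats faces its own x axis (and every 60 degrees from it). Its mouth is closed. Grip it in its upper part, about 25 mm above this point: a gripper that reaches down further may jam its top between the finger roots.
- gear_mid (a point): Spur gear with hub, grey plastic, loose, lying flat with the hub up, 35 to 70 g, 40 mm tall over all. This point: on its axis half-way up (20 mm above its underside), z up. Toothed disc 50 mm in diameter from 0 to 14 mm above the underside, round hub 26 mm in diameter from 14 to 40 mm, good to grip, about 16 mm above this point. It stands close behind the row of tall prints, 54 to 60 mm from the row's centre line, too close for a gripper while they are there.
- board_top (a point): Fixed plywood display board, open towards the robot. This point: centre of its top face, 10 mm above the table; x from the open front to the back, y along the board, z up. Floor 176 mm (x) by 264 mm (y); upstands 10 mm thick along the back and both ends rise 35 mm above the floor. At the start the tall prints stand in a row on it at about x = -26 mm, 62 mm apart; the gear, bowl and turtle stand behind.
- turntable (a point): Turntable of the 3D scanner: fixed, does not turn, grey disc 160 mm in diameter with fine centring rings on a black base. This point: centre of the disc's top face, 46 mm above the table; z up, x towards the scanner's mast. The mast stands 131 to 153 mm from this point along x, its sensor bar (124 mm wide in y, 120 to 150 mm along x) reaches 94 mm above the disc.
- tray_in (a point): Fixed shallow grey carrying tray, open at the top. This point: centre of its inner floor, 4 mm above the table; x along its long side, y along its short side, z up. Inside 256 mm (x) by 156 mm (y); rim 18 mm above the inner floor.
- bowl: Bystander: little round black bowl, 46 mm across the rim, 26 mm tall, loose, at the back corner of the board on the robot's left (+y). Origin: centre of its underside.
- turtle: Bystander: little grey and black turtle, about 50 mm long, 26 mm tall, loose, at the back corner of the board on the robot's right (-y). Origin: centre of its underside.
Things that resemble listed ones, but are neither listed nor needed, are in the scene too. Leave any pink look-alike of the part that bears vase_mid alone.

How it is judged:
By the outcome, as a careful person would: the job done as asked, in the order asked, and still so for the second after the job is handed in, with the robot touching nothing.
It also fails if it takes over 134 s, if anything falls off the work surface, if the arm or the gripper's body presses on something with over 40 N, if the wrist force passes 120 N, or if a joint passes its speed limit or range.

ROBOT

A 6-joint arm with a two-finger parallel gripper is mounted at the origin on the work surface. World frame = base frame: x ahead of the robot, y to its left, z up, the work surface at z = 0. Lengths are in mm, angles in rad, forces in N, time in s.
With the tool pointing down it reaches from about 300 to 875 mm from the base axis. Payload 4.2 kg.
Tool frame: the origin (TCP) lies at the very end of the fingers, on their centre line; the grasp point (between the pads) lies 19 mm behind it (bot.tcp_to_grasp is the distance from the TCP to the grasp point, in mm); z points along the fingers, y is the direction in which the jaws open and shut (so a half turn about z gives the same grasp; the last joint's range is limited). The gripper opens to 85 mm and grips with 20 to 120 N. Pads are 22 mm wide; open, the fingers measure 114 mm over their backs; the gripper's body (76 mm by 85 mm) begins 54 mm behind the grasp point. The pads swing forward as they close: fully open they stand 13 mm farther back than shut.
Start: joints at [1.245, 0.32, 1.565, -0, 1.257, -0.02], TCP at [173.109, 548.338, 231.338] pointing down, gripper open.
Joint ranges: [-3.11, 3.11], [-0.84, 2.01], [0.21, 2.61], [-1.34, 4.49], [0.05, 2.63], [-2.56, 2.56]. Speed limits (rad/s): [2.57, 2.57, 3.14, 3.14, 3.14, 3.14].

INTERFACE

Orientations are given as a rotation vector (axis times angle).
In Python, from station import bot, viewer gives the robot as it stands.
- The arm moves only by the tool jog_arm, never from a script. Its argument "targets" is a list of rows, each a list of 3 entries, a list of its own where there are three numbers: the finger opening in m, from 0 to 0.0854, then the shift along the world's x, y, z in m, then the turn, a rotation vector about the world's x, y, z in degrees. In form: [[jaw, [x, y, z], [rx, ry, rz]], ...]. A call has 1 to 20 rows; each row shifts and turns the commanded pose from where the row before left it; what a row does not reach is not made up. A row lasts 1/10 s, in which the tool goes at most 50 mm and 8.59 degrees, less where a joint would pass 70% of its speed; a pose out of reach is approached as far as the arm can. A call is refused whole if a number of a shift passes 0.05 or a number of a turn 8.59, either way. A call with a gripper value outside its range is refused whole. The fingers move at their own pace and stop on an object; "grip_force" is the grip in N (left out, the last holds). Time passes only in rows, so rows that do not move let the fingers close. It gives the time, the measured TCP pose, the force and the opening at its end, in the units of the state.
- bot.get_state(): the state, without advancing time (a new reading comes with each control period).
- viewer.camera(name): name is "scene" or "top"; returns (picture, depth): 420x560x3 uint8, red, green, blue; 420x560 float32, mm along the optical axis (not along the pixel's ray), 0 where there is no reading.
- viewer.camera_info(name): a dict with "intrinsics" (3x3 intrinsics, pixels), "dist" ([k1, k2, p1, p2, k3] as OpenCV has them; the pictures are not rectified), "xyz" and "orientation" of the camera in the world. Camera axes: x right, y up, looking along -z (the intrinsics and any distortion apply to the point x, -y, -z); pixel columns grow to the right and rows downward; lengths in mm; the calibration is good to about 2 mm. A picture is of the moment at which its call begins. camera_info takes no time and is no camera call.
- bot.sign_off(): hands the job in, once; it reports no verdict.
The state is a dict: "time_s": time; "joints": joint angles; "joint_vel": joint speeds; "joint_torque": joint torques, N m; "eef_pos": TCP position; "tool_rot": TCP orientation; "force": force on the tool from outside, world axes, zero at the start; "wrist_torque": the same for the moment, N m; "gripper_width": finger opening in mm.
Only numpy, scipy, OpenCV 4.12 (cv2) and the standard library are available. Lean on these libraries where they do the work, as an engineer would, in place of code of your own. Each camera call takes 0.05 s, during which the arm holds its last target.

## Working session

There is one attempt and no reset: what is moved stays moved. The work goes in short steps, Python scripts to look and compute and a tool call to move; the robot and the scene stay as the last step left them, time stands still between calls to the robot, and variables do not carry over. Pictures are saved under pics/ and viewed, and the job is handed in when it is done.

Besides the shell and the picture viewer there is one more tool, called after "Request:" by a JSON object that holds its "name" and its "arguments", one argument or row to a line. jog_arm: Moves the arm, as the interface text tells. Its arguments: {"type":"object","properties":{"targets":{"type":"array"},"grip_force":{"type":"number"}},"required":["targets"]}

```bash
ls; mkdir -p pics; cat > h.py <<'E'
import numpy as np, cv2
from scipy.spatial.transform import Rotation as R
from station import bot, viewer
E
python3 - <<'E'
from h import *
for n in("scene","top"):
    p,d=viewer.camera(n); cv2.imwrite(f"pics/{n}0.png",p[:,:,::-1]); np.savez(f"{n}0.npz",p=p,d=d)
    print(n,viewer.camera_info(n))
s=bot.get_state();print(s)
E
```

```text
pics
scene {'intrinsics': array([[400.22271851,   0.        , 278.10909499],
       [  0.        , 400.22271851, 215.76538439],
       [  0.        ,   0.        ,   1.        ]]), 'dist': array([-0.0342698,  0.       ,  0.       ,  0.       ,  0.       ]), 'xyz': array([1204.74405511, -181.06867039,  522.22775557]), 'orientation': array([0.83380119, 0.60918618, 1.18136861])}
top {'intrinsics': array([[407.33886215,   0.        , 276.02136155],
       [  0.        , 407.33886215, 208.36180085],
       [  0.        ,   0.        ,   1.        ]]), 'dist': array([-0.03277692,  0.        ,  0.        ,  0.        ,  0.        ]), 'xyz': array([430.94631969,  22.31289377, 913.66470943]), 'orientation': array([ 0.10331443, -0.11349442, -1.56400331])}
{'time_s': 0.1, 'joints': array([ 1.24499126e+00,  3.20245543e-01,  1.56557672e+00, -1.83746444e-06,
        1.25738877e+00, -2.00006197e-02]), 'joint_vel': array([ 0.0016199 , -0.00207193, -0.00370411,  0.00064982,  0.00039   ,
        0.00122369]), 'joint_torque': array([-7.48446928e-05, -4.16410518e+01, -2.34705842e+01, -6.11642150e-06,
        4.88602920e-03, -7.50357600e-06]), 'eef_pos': array([172.97192584, 547.91458065, 230.54859263]), 'tool_rot': array([-4.78443788e-01, -3.10466603e+00,  2.50448723e-03]), 'force': array([-0.00256143,  0.10062585, -0.26952407]), 'wrist_torque': array([ 0.01992214,  0.00140361, -0.01219574]), 'gripper_width': 85.23610694429794}
```

View pics/scene0.png

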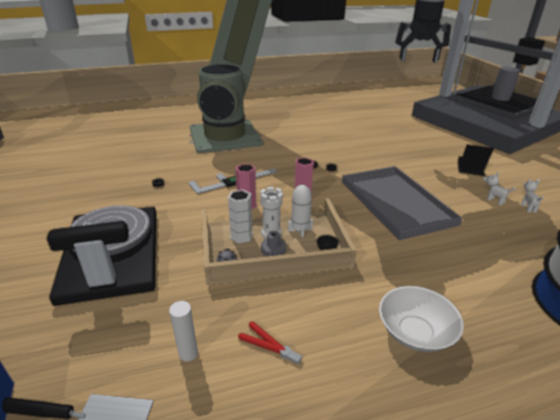

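View pics/top0.png

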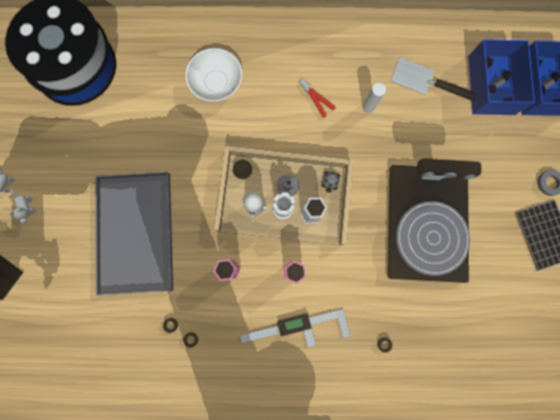

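The scene view shows the board, with vase at about (240,215), rook (271,212), rocket (301,210) and gear (273,243). The tray is at (400,200) and the scanner at (110,250). In the top view the rocket is at (254,203), rook (284,205), vase (315,208), gear (289,184), turntable (433,238) and tray (134,233). Two pink vases stand in front of the board at (226,270) and (294,272).

```bash
cat >> h.py <<'E'
def cam(n):
    i=viewer.camera_info(n); return i['intrinsics'],i['dist'],i['xyz'],R.from_rotvec(i['orientation']).as_matrix()
def rays(n,uv):
    K,D,t,M=cam(n); q=cv2.undistortPoints(np.asarray(uv,float).reshape(-1,1,2),K,D)[:,0]
    return t,np.c_[q[:,0],-q[:,1],-np.ones(len(q))]@M.T   # unit depth
def on_plane(n,uv,z):
    t,r=rays(n,uv); return t+r*((z-t[2])/r[:,2])[:,None]
def cloud(n,d):
    v,u=np.mgrid[0:420,0:560]; t,r=rays(n,np.c_[u.ravel(),v.ravel()]); 
    P=t+r*d.reshape(-1,1); P[d.ravel()==0]=np.nan; return P.reshape(420,560,3)
def proj(n,P):
    K,D,t,M=cam(n); c=(np.asarray(P,float).reshape(-1,3)-t)@M; c=c*[1,-1,-1]
    return cv2.projectPoints(c,np.zeros(3),np.zeros(3),K,D)[0][:,0]
E
python3 - <<'E'
from h import *
T=np.load("top0.npz");S=np.load("scene0.npz")
C=cloud("top",T['d'])
np.set_printoptions(precision=1,suppress=True)
for nm,uv in dict(rocket=(254,203),rook=(284,205),vase=(315,208),gear=(289,184),tt=(433,238),tray=(134,233),table=(350,140),p1=(226,270),p2=(294,272),board=(270,210),bowl=(242,169)).items(): print(nm,C[uv[1],uv[0]])
# enlarged crops
p=T['p'][140:290,190:490,::-1]; cv2.imwrite("pics/topc.png",cv2.resize(p[:, :160],None,fx=4,fy=4,interpolation=cv2.INTER_CUBIC)[:600])
p=S['p'][150:290,170:370,::-1]; cv2.imwrite("pics/scenec.png",cv2.resize(p,None,fx=4,fy=4,interpolation=cv2.INTER_CUBIC))
# height map
z=C[...,2]; g=np.clip(np.nan_to_num(z)*2,0,255).astype(np.uint8); cv2.imwrite("pics/hmap.png",g)
E
```

```text
rocket [552.3  61.  116.2]
rook [550.5   1.2 103.3]
vase [543.5 -60.2 111.9]
gear [604.1 -10.9  50.7]
tt [ 489.  -320.6   44.7]
tray [500.1 333.8   6. ]
table [ 719.1 -154.8    0.7]
p1 [420.6 115.7  99.7]
p2 [417.3 -18.7 101. ]
board [552.7  30.1  11.1]
bowl [645.2  93.8  15.2]
```

View pics/topc.png

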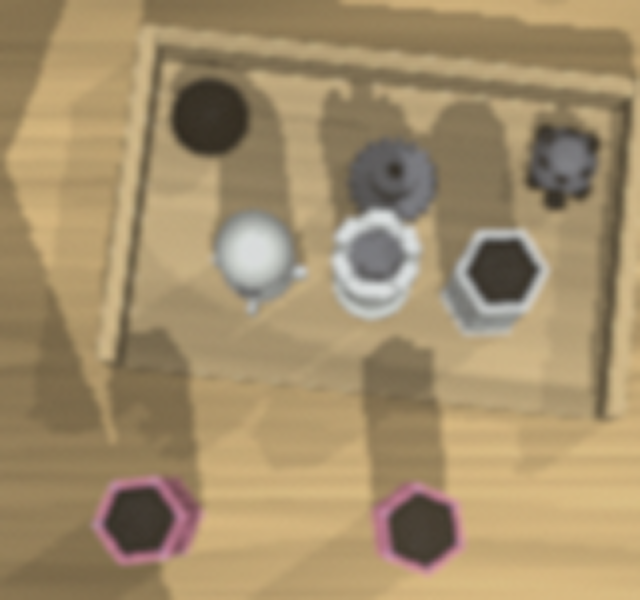

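View pics/scenec.png

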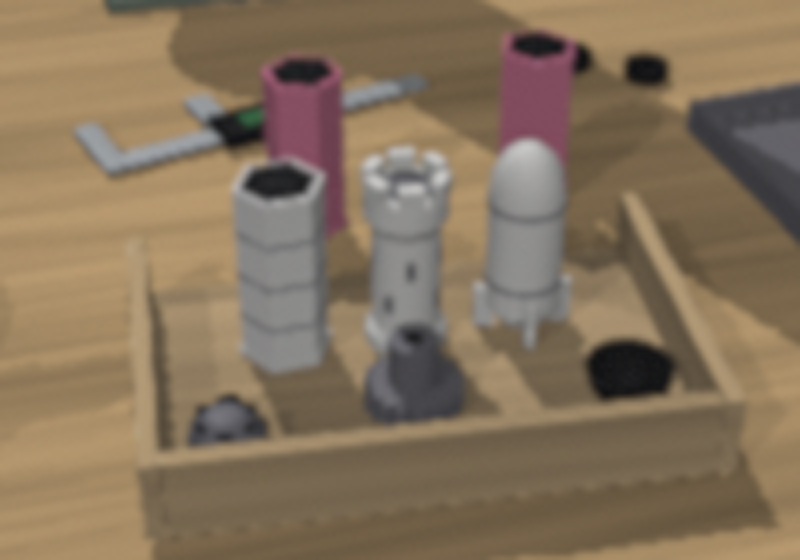

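View pics/hmap.png

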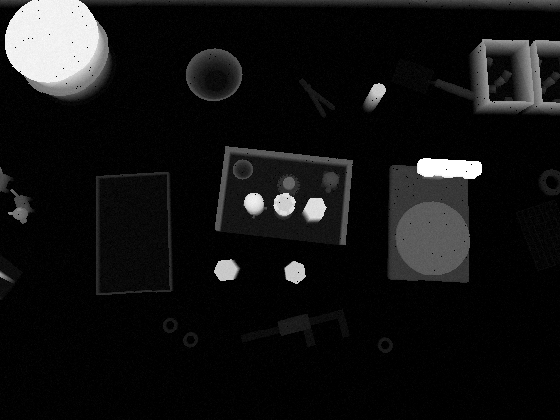

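```bash
cat > meas.py <<'E'
from h import *
from scipy.optimize import least_squares
np.set_printoptions(precision=1,suppress=True)
def slice_pts(Cs,c,zlo,zhi,r=32):
    o=[]
    for C in Cs:
        P=C.reshape(-1,3); k=(np.hypot(P[:,0]-c[0],P[:,1]-c[1])<r)&(P[:,2]>zlo)&(P[:,2]<zhi); o.append(P[k])
    return o
E
python3 - <<'E'
from meas import *
T=np.load("top0.npz");S=np.load("scene0.npz")
Ct=cloud("top",T['d']);Cs=cloud("scene",S['d'])
for nm,c,h in (("rocket",(551,62),120),("rook",(550,1),110),("vase",(545,-60),110),("gear",(604,-11),50)):
    # mask of heights in top view
    z=Ct[...,2]; m=(np.hypot(Ct[...,0]-c[0],Ct[...,1]-c[1])<35)&(z>h-16)&(z<h+12)
    uv=np.argwhere(m)[:,::-1]; print(nm,len(uv),"zmed",np.median(z[m]), "mean",Ct[m].mean(0))
    (x,y),r=cv2.minEnclosingCircle(uv.astype(np.float32)); print("  circ",x,y,r,on_plane("top",[[x,y]],h), "mean",on_plane("top",[uv.mean(0)],h))
    for C,n in((Ct,"top"),(Cs,"scene")):
      for lo,hi in((15,25),(30,50),(50,70),(70,85),(90,110)):
        P=slice_pts([C],c,lo,hi)[0]
        if len(P)>8:
            f=least_squares(lambda q:np.hypot(P[:,0]-q[0],P[:,1]-q[1])-q[2],[*c,20],loss='soft_l1')
            print("  ",n,lo,hi,len(P),f.x,"rms",np.sqrt(np.mean(f.fun**2)),"y-range",np.percentile(P[:,1],[2,98]),"x",np.percentile(P[:,0],[2,98]))
# board floor, turntable, tray
def rect(m):
    cn=max(cv2.findContours(m.astype(np.uint8),cv2.RETR_EXTERNAL,cv2.CHAIN_APPROX_NONE)[0],key=cv2.contourArea); return cn
z=Ct[...,2]
m=(np.abs(z-46)<8)&(np.hypot(Ct[...,0]-489,Ct[...,1]+320)<130)
cn=rect(m)[:,0]; P=on_plane("top",cn,46)
f=least_squares(lambda q:np.hypot(P[:,0]-q[0],P[:,1]-q[1])-q[2],[489,-320,80],loss='soft_l1'); print("tt",f.x)
for nm,zz,lo,hi,c in(("tray",22,14,30,(500,333)),("board",45,36,55,(590,0))):
    m=(z>lo)&(z<hi)&(np.abs(Ct[...,0]-c[0])<150)&(np.abs(Ct[...,1]-c[1])<160)
    cn=np.argwhere(cv2.morphologyEx(m.astype(np.uint8),cv2.MORPH_CLOSE,np.ones((3,3))))[:,::-1]
    P=on_plane("top",cn,zz)[:,:2].astype(np.float32); r=cv2.minAreaRect(P); print(nm,r, cv2.boxPoints(r).tolist())
E
```

```text
rocket 233 zmed 113.90938839444857 mean [556.8  63.2 113.1]
  circ 253.0 201.25 8.80705738067627 [[555.2  62.8 120. ]] mean [[555.7  62.8 120. ]]
   top 30 50 35 [562.5  64.4  23.9] rms 1.7617868669568315 y-range [38.6 88.9] x [533.9 561. ]
   top 50 70 15 [558.   63.5  19.6] rms 0.47308452011653973 y-range [44.4 77.6] x [538.4 553.2]
   top 70 85 20 [558.9  64.3  20.5] rms 0.6029703063699403 y-range [44.9 72.1] x [537.2 551.9]
   top 90 110 119 [557.9  63.4  17.1] rms 1.4538720658377433 y-range [45.6 82.1] x [539.4 574.4]
   scene 15 25 49 [551.3  67.4  23.3] rms 3.54771955940449 y-range [41.3 89.9] x [554.2 582.5]
   scene 30 50 167 [555.9  66.   21.2] rms 1.659122425137961 y-range [41.  87.5] x [554.5 581.5]
   scene 50 70 151 [557.6  65.3  19.7] rms 0.9033427996160178 y-range [45.6 81. ] x [556.3 578.4]
   scene 70 85 123 [557.5  65.4  19.7] rms 0.9142321086350155 y-range [45.7 82. ] x [554.9 578.4]
   scene 90 110 192 [558.2  65.2  17.7] rms 1.701151042332144 y-range [46.5 80.9] x [554.  577.3]
rook 383 zmed 104.22360665310327 mean [552.6   1.3 106. ]
  circ 284.0454406738281 20
[... 2726 characters left out ...]
range [-19.5   2.6] x [595.7 620. ]
   scene 90 110 18 [592.1  -4.7  18.4] rms 0.5117742268935724 y-range [-7.3  1.9] x [572.9 575.1]
tt [ 489.6 -318.9   79.1]
tray ((500.8814392089844, 330.62554931640625), (264.5061950683594, 164.327392578125), 3.5919206142425537) [[363.7406005859375, 404.34222412109375], [374.03570556640625, 240.33763122558594], [638.0222778320312, 256.90887451171875], [627.7271728515625, 420.9134521484375]]
board ((553.4097900390625, 2.52203369140625), (281.8450622558594, 245.889892578125), 83.91014862060547) [[416.2084655761719, -124.56226348876953], [660.7107543945312, -150.64822387695312], [690.611083984375, 129.6063232421875], [446.10882568359375, 155.69229125976562]]
```

```bash
python3 - <<'E'
from meas import *
T=np.load("top0.npz");S=np.load("scene0.npz")
Ct=cloud("top",T['d']);Cs=cloud("scene",S['d'])
z=Ct[...,2]; m=(np.hypot(Ct[...,0]-544,Ct[...,1]+60)<35)&(z>106)
P=on_plane("top",np.argwhere(m)[:,::-1],110)[:,:2].astype(np.float32); print("z",cv2.minAreaRect(P))
# colour-based
g=T['p'].astype(int); b=(g.min(2)>120)
h=cv2.convexHull(P)[:,0]
for a in range(-30,30,2):
    w=[np.ptp(h@[np.cos(np.radians(a+k)),np.sin(np.radians(a+k))]) for k in(0,60,120)]; print(a,np.round(w,1),round(sum(w),1))
# scene flats: local normals
P=slice_pts([Cs],(544,-60),25,95,28)[0]; 
def hx(q):
    d=P[:,:2]-q[:2]; a=[d@[np.cos(q[2]+k*np.pi/3),np.sin(q[2]+k*np.pi/3)] for k in range(6)]; return np.max(a,0)-20
for a0 in(-.3,0,.3,.5):
    f=least_squares(hx,[544,-60,a0],loss='soft_l1'); print(f.x[:2],np.degrees(f.x[2]),f.cost)
E
```

```text
z ((544.827392578125, -60.45436096191406), (38.27925109863281, 43.963191986083984), 0.2441864311695099)
-30 [44.4 43.9 44. ] 132.2
-28 [44.4 43.8 44. ] 132.2
-26 [44.3 43.7 44. ] 132.0
-24 [44.1 43.6 43.9] 131.7
-22 [44.  43.4 43.8] 131.2
-20 [43.7 43.1 43.7] 130.5
-18 [43.4 42.8 43.5] 129.7
-16 [43.  42.5 43.2] 128.7
-14 [42.6 42.2 42.9] 127.7
-12 [42.2 42.  42.5] 126.7
-10 [41.7 41.8 42.1] 125.6
-8 [41.1 41.6 41.6] 124.3
-6 [40.5 41.2 41.1] 122.8
-4 [39.8 40.9 40.5] 121.3
-2 [39.1 40.5 40.5] 120.1
0 [38.4 40.  40.5] 118.9
2 [38.9 39.9 40.5] 119.3
4 [39.6 40.  41. ] 120.6
6 [40.2 40.1 41.5] 121.8
8 [40.8 40.2 41.9] 122.9
10 [41.3 40.5 42.2] 124.1
12 [41.8 41.1 42.5] 125.5
14 [42.3 41.6 42.8] 126.7
16 [42.6 42.1 43.1] 127.9
18 [43.  42.5 43.5] 129.0
20 [43.3 42.9 43.8] 129.9
22 [43.5 43.2 44. ] 130.7
24 [43.7 43.5 44.2] 131.3
26 [43.8 43.7 44.3] 131.8
28 [43.8 43.9 44.4] 132.1
[543.9 -59.9] 1.7937580824713268 180.52108289898794
[543.9 -59.9] 1.7937581686826243 180.52108289898786
[543.9 -59.9] 1.7937648823485624 180.52108289910686
[543.9 -59.9] 1.7937648907020742 180.5210828991071
```

Request:
{"name": "jog_arm", "arguments": {
  "targets": [
    [0.07, [0.01, -0.012, 0], [0, 0, -5]],
    [0.07, [0.02, -0.026, 0], [0, 0, -7]],
    [0.07, [0.021, -0.0265, 0], [0, 0, -7]],
    [0.07, [0.021, -0.0265, 0], [0, 0, -7]],
    [0.07, [0.021, -0.0265, 0], [0, 0, -7]],
    [0.07, [0.021, -0.0265, 0], [0, 0, -7]],
    [0.07, [0.021, -0.0265, 0], [0, 0, -7]],
    [0.07, [0.021, -0.0265, 0], [0, 0, -7]],
    [0.07, [0.021, -0.0265, 0], [0, 0, -7]],
    [0.07, [0.021, -0.0265, 0], [0, 0, -7]],
    [0.07, [0.021, -0.0265, 0], [0, 0, -3.4]],
    [0.07, [0.021, -0.0265, 0], [0, 0, 0]],
    [0.07, [0.021, -0.0265, 0], [0, 0, 0]],
    [0.07, [0.021, -0.0265, 0], [0, 0, 0]],
    [0.07, [0.021, -0.0265, 0], [0, 0, 0]],
    [0.07, [0.021, -0.0265, 0], [0, 0, 0]],
    [0.07, [0.021, -0.0265, 0], [0, 0, 0]],
    [0.07, [0.021, -0.0265, 0], [0, 0, 0]],
    [0.07, [0.014, -0.0165, 0], [0, 0, 0]],
    [0.07, [0.005, -0.006, 0], [0, 0, 0]]
  ],
  "grip_force": 25
}}

```text
time_s: 2.1
eef_pos: [559.0, 62.2, 230.7]
tool_rot: [-2.203, -2.24, 0.001]
force: [-0.8, -0.1, -0.1]
gripper_width: 70.1
```

Request:
{"name": "jog_arm", "arguments": {
  "targets": [
    [0.07, [-0.001, 0.002, -0.015], [0, 0, 0]],
    [0.07, [0, 0, -0.03], [0, 0, 0]],
    [0.07, [0, 0, -0.03], [0, 0, 0]],
    [0.07, [0, 0, -0.03], [0, 0, 0]],
    [0.07, [0, 0, -0.025], [0, 0, 0]],
    [0.07, [0, 0, -0.02], [0, 0, 0]],
    [0.07, [0, 0, -0.0137], [0, 0, 0]],
    [0.07, [0, 0, 0], [0, 0, 0]],
    [0.07, [0, 0, 0], [0, 0, 0]],
    [0.05, [0, 0, 0], [0, 0, 0]],
    [0.05, [0, 0, 0], [0, 0, 0]]
  ]
}}

```text
time_s: 3.2
eef_pos: [557.7, 66.1, 68.7]
tool_rot: [2.199, 2.242, 0.003]
force: [-0.3, 0.2, -0.2]
gripper_width: 50.1
```

```bash
cat > snap.py <<'E'
import sys
from h import *
def snap(n,tag,box=None,k=1):
    p,d=viewer.camera(n); np.savez(f"{n}_{tag}.npz",p=p,d=d); q=p[:,:,::-1]
    if box: q=q[box[1]:box[3],box[0]:box[2]]
    cv2.imwrite(f"pics/{n}_{tag}.png",cv2.resize(q,None,fx=k,fy=k,interpolation=cv2.INTER_CUBIC)); return p,d
E
python3 - <<'E'
from snap import *
snap("scene","g1",(170,100,370,250),4)
E
```

```text
(no output)
```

View pics/scene_g1.png

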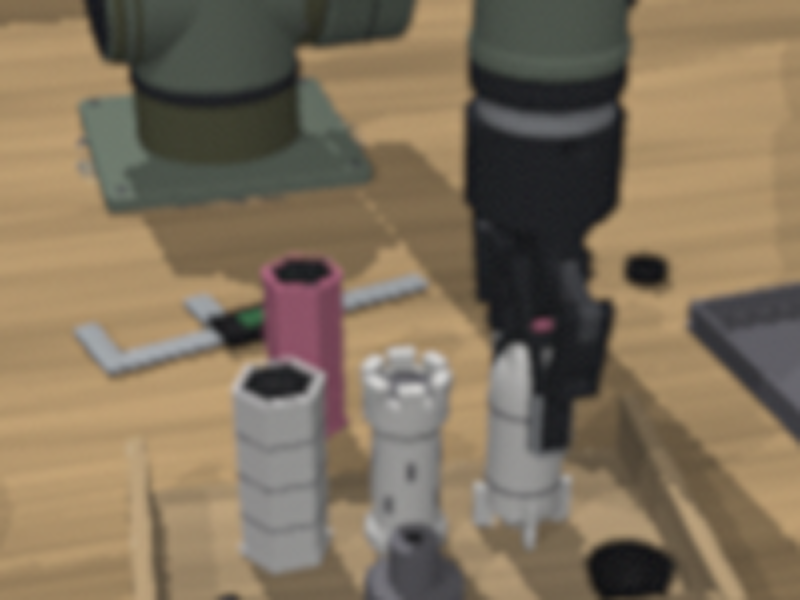

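Request:
{"name": "jog_arm", "arguments": {
  "targets": [
    [0.05, [0, -0.0015, -0.001], [0, 0, 0]],
    [0.05, [0, 0, 0], [0, 0, 0]],
    [0.03, [0, 0, 0], [0, 0, 0]],
    [0.03, [0, 0, 0], [0, 0, 0]],
    [0.03, [0, 0, 0], [0, 0, 0]],
    [0.03, [0, 0, 0], [0, 0, 0]]
  ]
}}

```text
time_s: 3.85
eef_pos: [557.2, 64.3, 66.8]
tool_rot: [2.2, 2.242, 0.0]
force: [0.1, -0.5, 2.0]
gripper_width: 38.8
```

Request:
{"name": "jog_arm", "arguments": {
  "targets": [
    [0.03, [0, 0, 0.003], [0, 0, 0]],
    [0.03, [0, 0, 0.008], [0, 0, 0]],
    [0.03, [0, 0, 0.015], [0, 0, 0]],
    [0.03, [0, 0, 0.02], [0, 0, 0]],
    [0.03, [0, 0, 0.02], [0, 0, 0]],
    [0.03, [-0.004, 0.008, 0.014], [0, 0, 0]],
    [0.03, [-0.009, 0.017, 0.005], [0, 0, 0]],
    [0.03, [-0.012, 0.023, 0], [0, 0, 0]],
    [0.03, [-0.012, 0.023, 0], [0, 0, 0]],
    [0.03, [-0.012, 0.023, 0], [0, 0, 0]],
    [0.03, [-0.012, 0.023, 0], [0, 0, 0]],
    [0.03, [-0.012, 0.023, 0], [0, 0, 0]],
    [0.03, [-0.012, 0.023, 0], [0, 0, 0]],
    [0.03, [-0.012, 0.023, 0], [0, 0, 0]],
    [0.03, [-0.012, 0.023, 0], [0, 0, 0]],
    [0.03, [-0.012, 0.023, 0], [0, 0, 0]],
    [0.03, [-0.009, 0.017, 0], [0, 0, 0]],
    [0.03, [-0.004, 0.008, 0], [0, 0, 0]],
    [0.03, [-0.002, 0.004, 0], [0, 0, 0]],
    [0.03, [0, 0, 0], [0, 0, 0]]
  ]
}}

```text
time_s: 5.85
eef_pos: [420.9, 325.4, 151.7]
tool_rot: [2.2, 2.243, -0.0]
force: [-0.8, -0.2, -1.0]
gripper_width: 38.7
```

```bash
python3 - <<'E'
from snap import *
snap("scene","c1",(200,50,480,260),2.8)
E
```

```text
(no output)
```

View pics/scene_c1.png

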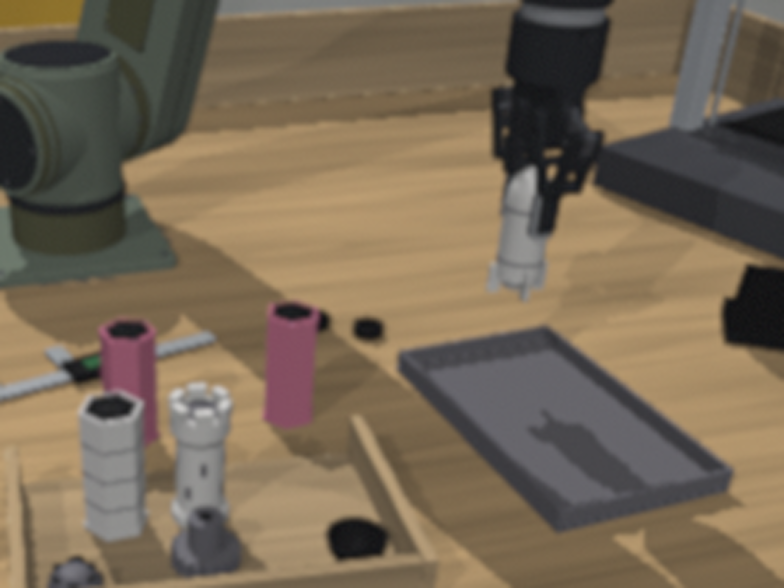

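Request:
{"name": "jog_arm", "arguments": {
  "targets": [
    [0.03, [0, 0, -0.006], [0, 0, 0]],
    [0.03, [0, 0, -0.015], [0, 0, 0]],
    [0.03, [0, 0, -0.02], [0, 0, 0]],
    [0.03, [0, 0, -0.02], [0, 0, 0]],
    [0.03, [0, 0, -0.015], [0, 0, 0]],
    [0.03, [0, 0, -0.008], [0, 0, 0]],
    [0.03, [0, 0, -0.003], [0, 0, 0]],
    [0.03, [0, 0, -0.001], [0, 0, 0]],
    [0.03, [0, 0, 0], [0, 0, 0]],
    [0.03, [0, 0, 0], [0, 0, 0]]
  ]
}}

```text
time_s: 6.9
eef_pos: [421.5, 325.6, 64.3]
tool_rot: [2.2, 2.242, 0.002]
force: [0.0, -0.4, 0.1]
gripper_width: 39.1
```

Request:
{"name": "jog_arm", "arguments": {
  "targets": [
    [0.03, [0, 0, -0.0015], [0, 0, 0]],
    [0.03, [0, 0, -0.001], [0, 0, 0]],
    [0.03, [0, 0, -0.0006], [0, 0, 0]],
    [0.03, [0, 0, 0], [0, 0, 0]],
    [0.03, [0, 0, 0], [0, 0, 0]]
  ]
}}

```text
time_s: 7.4
eef_pos: [421.2, 325.4, 60.8]
tool_rot: [2.2, 2.242, 0.001]
force: [0.9, -0.3, 3.5]
gripper_width: 39.0
```

Request:
{"name": "jog_arm", "arguments": {
  "targets": [
    [0.045, [0, 0, 0], [0, 0, 0]],
    [0.06, [0, 0, 0], [0, 0, 0]],
    [0.065, [0, 0, 0], [0, 0, 0]],
    [0.065, [0, 0, 0], [0, 0, 0]],
    [0.065, [0, 0, 0.01], [0, 0, 0]],
    [0.065, [0, 0, 0.03], [0, 0, 0]],
    [0.065, [0, 0, 0.04], [0, 0, 0]],
    [0.065, [0, 0, 0.03], [0, 0, 0]],
    [0.065, [0.008, -0.02, 0.01], [0, 0, 0]],
    [0.065, [0.014, -0.035, 0], [0, 0, 0]],
    [0.065, [0.0145, -0.036, 0], [0, 0, 0]],
    [0.065, [0.0145, -0.036, 0], [0, 0, 0]],
    [0.065, [0.0145, -0.036, 0], [0, 0, 0]],
    [0.065, [0.0145, -0.036, 0], [0, 0, 0]],
    [0.065, [0.0145, -0.036, 0], [0, 0, 0]],
    [0.065, [0.0145, -0.036, 0], [0, 0, 0]],
    [0.065, [0.0145, -0.036, 0], [0, 0, 0]],
    [0.065, [0.008, -0.0165, 0], [0, 0, 0]],
    [0.065, [0, 0, 0], [0, 0, 0]],
    [0.065, [0, 0, 0], [0, 0, 0]]
  ]
}}

```text
time_s: 9.4
eef_pos: [552.4, 1.9, 180.9]
tool_rot: [-2.201, -2.241, -0.001]
force: [-0.4, 0.6, -0.7]
gripper_width: 64.8
```

```bash
python3 - <<'E'
from snap import *
snap("scene","c2",(200,50,480,260),2.8)
E
```

```text
(no output)
```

View pics/scene_c2.png

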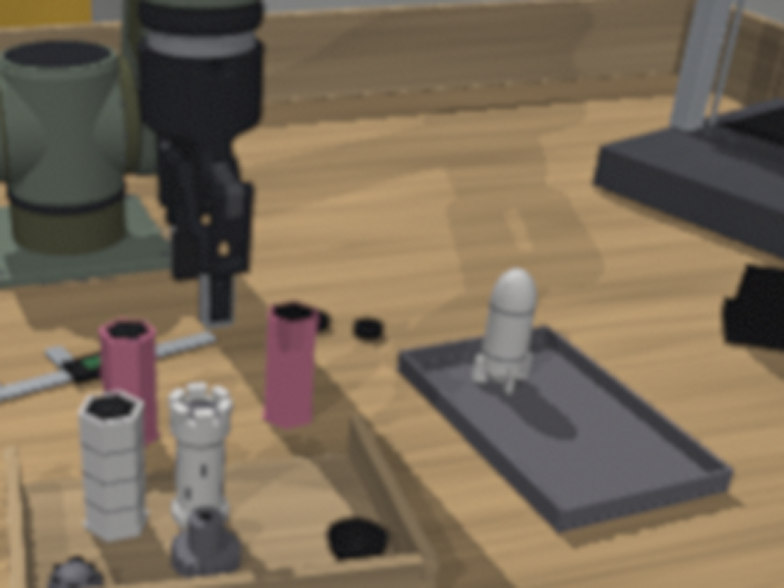

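Request:
{"name": "jog_arm", "arguments": {
  "targets": [
    [0.065, [0, 0, -0.01], [0, 0, 0]],
    [0.065, [0, 0, -0.025], [0, 0, 0]],
    [0.065, [0, 0, -0.03], [0, 0, 0]],
    [0.065, [0, 0, -0.025], [0, 0, 0]],
    [0.065, [0, 0, -0.015], [0, 0, 0]],
    [0.065, [0, 0, -0.006], [0, 0, 0]],
    [0.052, [0, 0, 0], [0, 0, 0]],
    [0.052, [0, 0, 0], [0, 0, 0]],
    [0.052, [0, 0, 0], [0, 0, 0]]
  ]
}}

```text
time_s: 10.35
eef_pos: [553.3, 2.0, 70.5]
tool_rot: [2.199, 2.242, 0.002]
force: [-0.6, 0.1, 0.1]
gripper_width: 52.0
```

Request:
{"name": "jog_arm", "arguments": {
  "targets": [
    [0.033, [-0.0005, 0, 0], [0, 0, 0]],
    [0.033, [0, 0, 0], [0, 0, 0]],
    [0.033, [0, 0, 0], [0, 0, 0]],
    [0.033, [0, 0, 0], [0, 0, 0]],
    [0.033, [0, 0, 0], [0, 0, 0]]
  ]
}}

```text
time_s: 10.85
eef_pos: [553.0, 1.9, 70.7]
tool_rot: [2.199, 2.241, 0.003]
force: [0.3, 0.5, 5.7]
gripper_width: 43.0
```

Request:
{"name": "jog_arm", "arguments": {
  "targets": [
    [0.033, [0, 0, 0.003], [0, 0, 0]],
    [0.033, [0, 0, 0.008], [0, 0, 0]],
    [0.033, [0, 0, 0.015], [0, 0, 0]],
    [0.033, [0, 0, 0.02], [0, 0, 0]],
    [0.033, [0, 0, 0.02], [0, 0, 0]],
    [0.033, [-0.002, 0.008, 0.014], [0, 0, 0]],
    [0.033, [-0.003, 0.018, 0.005], [0, 0, 0]],
    [0.033, [-0.004, 0.027, 0], [0, 0, 0]],
    [0.033, [-0.005, 0.028, 0], [0, 0, 0]],
    [0.033, [-0.005, 0.028, 0], [0, 0, 0]],
    [0.033, [-0.005, 0.028, 0], [0, 0, 0]],
    [0.033, [-0.005, 0.028, 0], [0, 0, 0]],
    [0.033, [-0.005, 0.028, 0], [0, 0, 0]],
    [0.033, [-0.004, 0.028, 0], [0, 0, 0]],
    [0.033, [-0.004, 0.028, 0], [0, 0, 0]],
    [0.033, [-0.004, 0.028, 0], [0, 0, 0]],
    [0.033, [-0.003, 0.025, 0], [0, 0, 0]],
    [0.033, [-0.002, 0.018, 0], [0, 0, 0]],
    [0.033, [-0.001, 0.0085, 0], [0, 0, 0]],
    [0.033, [0, 0, 0], [0, 0, 0]]
  ]
}}

```text
time_s: 12.85
eef_pos: [500.0, 330.8, 154.4]
tool_rot: [2.199, 2.243, -0.001]
force: [-0.6, -0.1, -0.5]
gripper_width: 43.3
```

Request:
{"name": "jog_arm", "arguments": {
  "targets": [
    [0.033, [0, 0, -0.006], [0, 0, 0]],
    [0.033, [0, 0, -0.015], [0, 0, 0]],
    [0.033, [0, 0, -0.02], [0, 0, 0]],
    [0.033, [0, 0, -0.02], [0, 0, 0]],
    [0.033, [0, 0, -0.015], [0, 0, 0]],
    [0.033, [0, 0, -0.007], [0, 0, 0]],
    [0.033, [0, 0, -0.003], [0, 0, 0]],
    [0.033, [0, 0, -0.001], [0, 0, 0]],
    [0.033, [0, 0, 0], [0, 0, 0]],
    [0.033, [0, 0, 0], [0, 0, 0]]
  ]
}}

```text
time_s: 13.85
eef_pos: [500.6, 330.5, 68.3]
tool_rot: [2.2, 2.242, 0.002]
force: [0.2, -0.2, -1.3]
gripper_width: 43.0
```

Contact is expected at about 64.7.

Request:
{"name": "jog_arm", "arguments": {
  "targets": [
    [0.033, [0, 0, -0.0015], [0, 0, 0]],
    [0.033, [0, 0, -0.001], [0, 0, 0]],
    [0.033, [0, 0, -0.0007], [0, 0, 0]],
    [0.033, [0, 0, -0.0004], [0, 0, 0]],
    [0.033, [0, 0, 0], [0, 0, 0]]
  ]
}}

```text
time_s: 14.35
eef_pos: [500.1, 330.5, 64.7]
tool_rot: [2.2, 2.242, 0.001]
force: [-1.9, -1.1, 6.0]
gripper_width: 43.4
```

Request:
{"name": "jog_arm", "arguments": {
  "targets": [
    [0.048, [0, 0, 0], [0, 0, 0]],
    [0.06, [0, 0, 0], [0, 0, 0]],
    [0.065, [0, 0, 0], [0, 0, 0]],
    [0.065, [0, 0, 0], [0, 0, 0]],
    [0.065, [0, 0, 0.01], [0, 0, 0]],
    [0.065, [0, 0, 0.03], [0, 0, 0]],
    [0.065, [0, 0, 0.04], [0, 0, 0]],
    [0.065, [0, 0, 0.03], [0, 0, 0]],
    [0.065, [0.002, -0.02, 0.005], [0, 0, 0]],
    [0.065, [0.004, -0.035, 0], [0, 0, 0]],
    [0.065, [0.0045, -0.04, 0], [0, 0, 0]],
    [0.065, [0.0045, -0.04, 0], [0, 0, 0]],
    [0.065, [0.0045, -0.04, 0], [0, 0, 0]],
    [0.065, [0.0045, -0.04, 0], [0, 0, 0]],
    [0.065, [0.0045, -0.04, 0], [0, 0, 0]],
    [0.065, [0.0045, -0.04, 0], [0, 0, 0]],
    [0.065, [0.0045, -0.04, 0], [0, 0, 0]],
    [0.065, [0.004, -0.035, 0], [0, 0, 0]],
    [0.065, [0.002, -0.0205, 0], [0, 0, 0]],
    [0.065, [0, 0, 0], [0, 0, 0]]
  ]
}}

```text
time_s: 16.35
eef_pos: [543.9, -62.6, 179.6]
tool_rot: [2.203, 2.237, 0.0]
force: [0.3, 0.8, -0.1]
gripper_width: 65.1
```

```bash
python3 - <<'E'
from snap import *
snap("scene","c3",(200,50,480,260),2.8)
E
```

```text
(no output)
```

View pics/scene_c3.png

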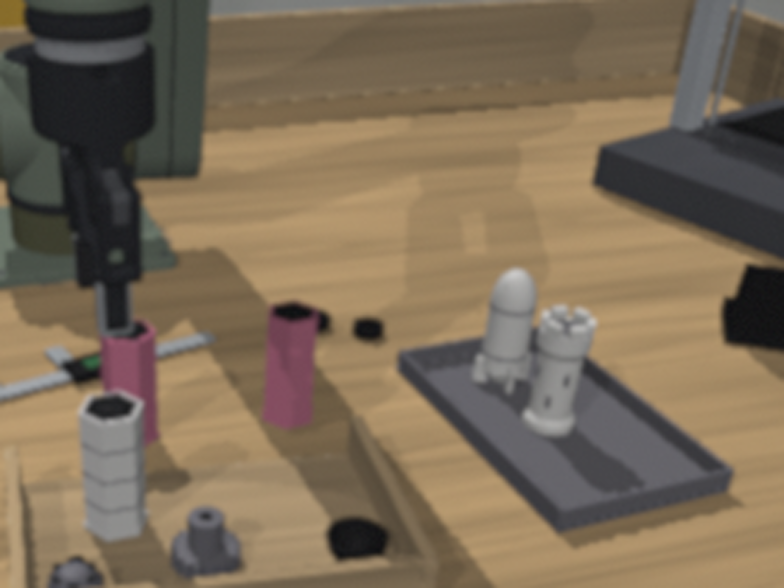

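Request:
{"name": "jog_arm", "arguments": {
  "targets": [
    [0.065, [0, 0, -0.01], [0, 0, 0]],
    [0.065, [0, 0, -0.025], [0, 0, 0]],
    [0.065, [0, 0, -0.03], [0, 0, 0]],
    [0.065, [0, 0, -0.025], [0, 0, 0]],
    [0.065, [0, 0, -0.016], [0, 0, 0]],
    [0.065, [0, 0, -0.006], [0, 0, 0]],
    [0.052, [0, 0, 0], [0, 0, 0]],
    [0.052, [0, 0, 0], [0, 0, 0]],
    [0.052, [0, 0, 0], [0, 0, 0]]
  ]
}}

```text
time_s: 17.3
eef_pos: [544.4, -60.0, 68.0]
tool_rot: [2.199, 2.241, 0.002]
force: [-0.2, -0.2, 0.2]
gripper_width: 52.2
```

Request:
{"name": "jog_arm", "arguments": {
  "targets": [
    [0.033, [0, 0, -0.001], [0, 0, 0]],
    [0.033, [0, 0, 0], [0, 0, 0]],
    [0.033, [0, 0, 0], [0, 0, 0]],
    [0.033, [0, 0, 0], [0, 0, 0]],
    [0.033, [0, 0, 0], [0, 0, 0]]
  ]
}}

```text
time_s: 17.8
eef_pos: [544.4, -60.2, 67.1]
tool_rot: [2.2, 2.241, 0.002]
force: [-0.4, 1.0, 5.5]
gripper_width: 39.8
```

Request:
{"name": "jog_arm", "arguments": {
  "targets": [
    [0.033, [0, 0, 0.003], [0, 0, 0]],
    [0.033, [0, 0, 0.008], [0, 0, 0]],
    [0.033, [0, 0, 0.015], [0, 0, 0]],
    [0.033, [0, 0, 0.02], [0, 0, 0]],
    [0.033, [0, 0, 0.02], [0, 0, 0]],
    [0.033, [0.002, 0.008, 0.014], [0, 0, 0]],
    [0.033, [0.004, 0.02, 0.005], [0, 0, 0]],
    [0.033, [0.004, 0.03, 0], [0, 0, 0]],
    [0.033, [0.004, 0.035, 0], [0, 0, 0]],
    [0.033, [0.004, 0.035, 0], [0, 0, 0]],
    [0.033, [0.004, 0.035, 0], [0, 0, 0]],
    [0.033, [0.004, 0.035, 0], [0, 0, 0]],
    [0.033, [0.004, 0.035, 0], [0, 0, 0]],
    [0.033, [0.004, 0.035, 0], [0, 0, 0]],
    [0.033, [0.0025, 0.035, 0], [0, 0, 0]],
    [0.033, [0, 0.035, 0], [0, 0, 0]],
    [0.033, [0, 0.03, 0], [0, 0, 0]],
    [0.033, [0, 0.02, 0], [0, 0, 0]],
    [0.033, [0, 0.0075, 0], [0, 0, 0]],
    [0.033, [0, 0, 0], [0, 0, 0]]
  ]
}}

```text
time_s: 19.8
eef_pos: [580.0, 335.5, 150.8]
tool_rot: [2.199, 2.243, -0.001]
force: [0.3, -0.5, -0.7]
gripper_width: 39.7
```

Request:
{"name": "jog_arm", "arguments": {
  "targets": [
    [0.033, [0, 0, -0.006], [0, 0, 0]],
    [0.033, [0, 0, -0.015], [0, 0, 0]],
    [0.033, [0, 0, -0.02], [0, 0, 0]],
    [0.033, [0, 0, -0.02], [0, 0, 0]],
    [0.033, [0, 0, -0.015], [0, 0, 0]],
    [0.033, [0, 0, -0.007], [0, 0, 0]],
    [0.033, [0, 0, -0.003], [0, 0, 0]],
    [0.033, [0, 0, -0.001], [0, 0, 0]],
    [0.033, [0, 0, 0], [0, 0, 0]],
    [0.033, [0, 0, 0], [0, 0, 0]]
  ]
}}

```text
time_s: 20.8
eef_pos: [580.6, 335.5, 64.8]
tool_rot: [2.2, 2.242, 0.002]
force: [0.5, 0.1, -0.6]
gripper_width: 40.2
```

Request:
{"name": "jog_arm", "arguments": {
  "targets": [
    [0.033, [0, 0, -0.0015], [0, 0, 0]],
    [0.033, [0, 0, -0.001], [0, 0, 0]],
    [0.033, [0, 0, -0.0007], [0, 0, 0]],
    [0.033, [0, 0, -0.0004], [0, 0, 0]],
    [0.033, [0, 0, 0], [0, 0, 0]]
  ]
}}

```text
time_s: 21.3
eef_pos: [580.2, 335.5, 61.1]
tool_rot: [2.2, 2.242, 0.001]
force: [-1.5, 0.0, 4.9]
gripper_width: 39.8
```

Request:
{"name": "jog_arm", "arguments": {
  "targets": [
    [0.045, [0, 0, 0], [0, 0, 0]],
    [0.058, [0, 0, 0], [0, 0, 0]],
    [0.062, [0, 0, 0], [0, 0, 0]],
    [0.062, [0, 0, 0], [0, 0, 0]],
    [0.062, [0, 0, 0.01], [0, 0, 0]],
    [0.062, [0, 0, 0.03], [0, 0, 0]],
    [0.062, [0, 0, 0.04], [0, 0, 0]],
    [0.062, [0, 0, 0.03], [0, 0, 0]],
    [0.062, [0.002, -0.02, 0.005], [0, 0, -6]],
    [0.062, [0.0025, -0.034, 0], [0, 0, -8]],
    [0.062, [0.0025, -0.034, 0], [0, 0, -8]],
    [0.062, [0.0025, -0.034, 0], [0, 0, -8]],
    [0.062, [0.0025, -0.034, 0], [0, 0, -8]],
    [0.062, [0.0025, -0.034, 0], [0, 0, -8]],
    [0.062, [0.0025, -0.034, 0], [0, 0, -8]],
    [0.062, [0.0025, -0.034, 0], [0, 0, -8]],
    [0.062, [0.0025, -0.034, 0], [0, 0, -8]],
    [0.062, [0.0025, -0.034, 0], [0, 0, -8]],
    [0.062, [0.0025, -0.0188, 0], [0, 0, -8]],
    [0.062, [0, 0, 0], [0, 0, -8]]
  ]
}}

```text
time_s: 23.3
eef_pos: [607.5, -12.3, 176.2]
tool_rot: [3.139, -0.094, 0.002]
force: [0.5, -0.8, -0.1]
gripper_width: 61.7
```

```bash
python3 - <<'E'
from snap import *
snap("scene","c4",(200,50,480,260),2.8)
E
```

```text
(no output)
```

View pics/scene_c4.png

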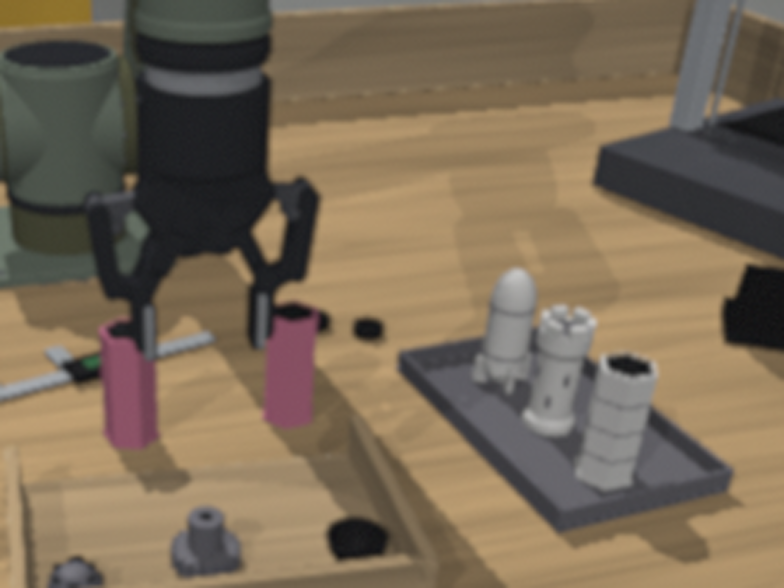

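Request:
{"name": "jog_arm", "arguments": {
  "targets": [
    [0.05, [0, 0, -0.01], [0, 0, 0]],
    [0.05, [0, 0, -0.025], [0, 0, 0]],
    [0.05, [0, 0, -0.035], [0, 0, 0]],
    [0.05, [0, 0, -0.03], [0, 0, 0]],
    [0.05, [0, 0, -0.018], [0, 0, 0]],
    [0.05, [0, 0, -0.005], [0, 0, 0]],
    [0.05, [0, 0, 0], [0, 0, 0]],
    [0.05, [0, 0, 0], [0, 0, 0]]
  ]
}}

```text
time_s: 24.15
eef_pos: [607.9, -9.2, 53.3]
tool_rot: [3.14, -0.078, 0.003]
force: [-0.1, 0.5, 0.4]
gripper_width: 50.0
```

```bash
python3 - <<'E'
from snap import *
snap("scene","c5",(170,100,370,250),4)
E
```

```text
(no output)
```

View pics/scene_c5.png

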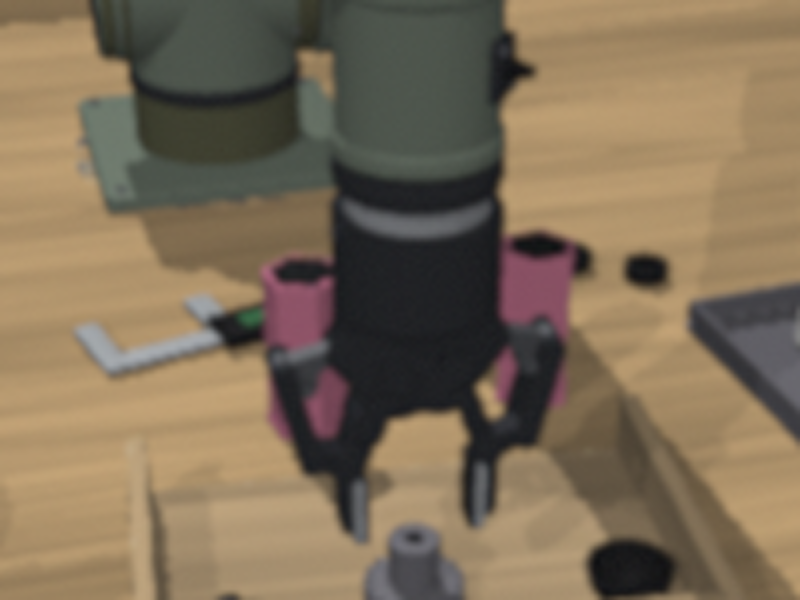

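Request:
{"name": "jog_arm", "arguments": {
  "targets": [
    [0.05, [0, 0, -0.012], [0, 0, 0]],
    [0.05, [0, 0, -0.01], [0, 0, 0]],
    [0.05, [0, 0, -0.002], [0, 0, 0]],
    [0.05, [0, 0, 0], [0, 0, 0]],
    [0.035, [0, 0, 0], [0, 0, 0]],
    [0.018, [0, 0, 0], [0, 0, 0]],
    [0.018, [0, 0, 0], [0, 0, 0]],
    [0.018, [0, 0, 0], [0, 0, 0]],
    [0.018, [0, 0, 0], [0, 0, 0]],
    [0.018, [0, 0, 0], [0, 0, 0]]
  ]
}}

```text
time_s: 25.2
eef_pos: [607.4, -9.5, 28.7]
tool_rot: [3.14, -0.08, 0.001]
force: [0.7, -0.7, 2.8]
gripper_width: 24.7
```

Request:
{"name": "jog_arm", "arguments": {
  "targets": [
    [0.018, [0, 0, 0.003], [0, 0, 0]],
    [0.018, [0, 0, 0.008], [0, 0, 0]],
    [0.018, [0, 0, 0.015], [0, 0, 0]],
    [0.018, [0, 0, 0.025], [0, 0, 0]],
    [0.018, [0, 0, 0.03], [0, 0, 0]],
    [0.018, [-0.004, -0.008, 0.025], [0, 0, 0]],
    [0.018, [-0.009, -0.02, 0.014], [0, 0, 0]],
    [0.018, [-0.013, -0.03, 0], [0, 0, 0]],
    [0.018, [-0.014, -0.034, 0], [0, 0, 0]],
    [0.018, [-0.014, -0.034, 0], [0, 0, 0]],
    [0.018, [-0.014, -0.034, 0], [0, 0, 0]],
    [0.018, [-0.014, -0.034, 0], [0, 0, 0]],
    [0.018, [-0.012, -0.034, 0], [0, 0, 0]],
    [0.018, [-0.01, -0.033, 0], [0, 0, 0]],
    [0.018, [-0.008, -0.026, 0], [0, 0, 0]],
    [0.018, [-0.004, -0.016, 0], [0, 0, 0]],
    [0.018, [-0.002, -0.006, 0], [0, 0, 0]],
    [0.018, [0, 0, 0], [0, 0, 0]]
  ]
}}

```text
time_s: 27.0
eef_pos: [489.1, -318.5, 148.4]
tool_rot: [-3.14, 0.081, 0.0]
force: [0.7, -0.3, -0.4]
gripper_width: 24.9
```

```bash
python3 - <<'E'
from snap import *
from meas import *
snap("scene","c6",(0,120,260,320),3)
# turntable centre, from the initial pictures, both views
for n,f in(("top","top0.npz"),("scene","scene0.npz")):
    A=np.load(f); C=cloud(n,A['d']); m=(np.abs(C[...,2]-46)<5)&(np.hypot(C[...,0]-489,C[...,1]+319)<95)
    print(n,"z",np.median(C[...,2][m]))
    g=cv2.cvtColor(A['p'],cv2.COLOR_RGB2GRAY); lo=(g>65)&m
    cn=max(cv2.findContours(lo.astype(np.uint8),cv2.RETR_EXTERNAL,cv2.CHAIN_APPROX_NONE)[0],key=len)[:,0]
    P=on_plane(n,cn,46); k=np.hypot(P[:,0]-489,P[:,1]+319)>70; P=P[k]
    r=least_squares(lambda q:np.hypot(P[:,0]-q[0],P[:,1]-q[1])-q[2],[489,-319,80],loss='soft_l1'); print(r.x,len(P),r.cost)
p=np.load("top0.npz")['p'][190:290,380:490,::-1]; cv2.imwrite("pics/tt.png",cv2.resize(p,None,fx=5,fy=5,interpolation=cv2.INTER_CUBIC))
E
```

```text
top z 46.49524557309877
[ 489.7 -319.3   78.8] 207 59.79157143045079
scene z 47.10874031790212
[ 490.  -320.4   80. ] 142 97.73115974380951
```

View pics/scene_c6.png

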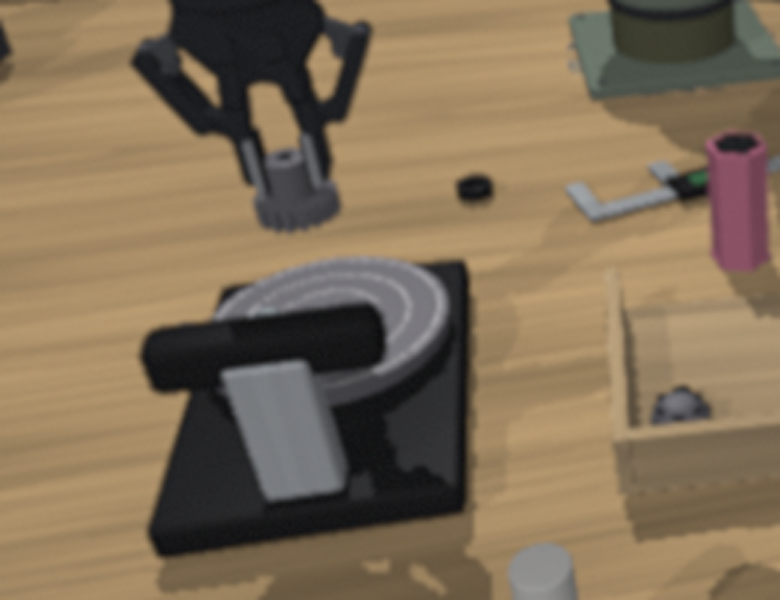

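View pics/tt.png

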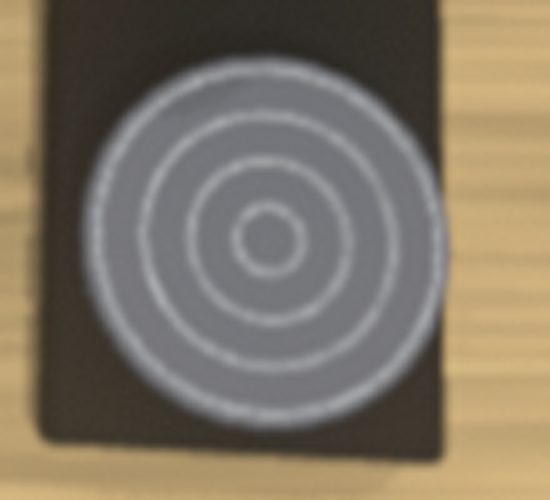

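Request:
{"name": "jog_arm", "arguments": {
  "targets": [
    [0.018, [0.0005, -0.001, -0.006], [0, 0, 0]],
    [0.018, [0, 0, -0.015], [0, 0, 0]],
    [0.018, [0, 0, -0.02], [0, 0, 0]],
    [0.018, [0, 0, -0.018], [0, 0, 0]],
    [0.018, [0, 0, -0.012], [0, 0, 0]],
    [0.018, [0, 0, -0.006], [0, 0, 0]],
    [0.018, [0, 0, -0.002], [0, 0, 0]],
    [0.018, [0, 0, -0.001], [0, 0, 0]],
    [0.018, [0, 0, 0], [0, 0, 0]],
    [0.018, [0, 0, 0], [0, 0, 0]]
  ]
}}

```text
time_s: 28.05
eef_pos: [490.0, -319.7, 69.0]
tool_rot: [3.14, -0.08, 0.002]
force: [0.6, 0.7, -0.0]
gripper_width: 25.1
```

Request:
{"name": "jog_arm", "arguments": {
  "targets": [
    [0.018, [0, 0, -0.0015], [0, 0, 0]],
    [0.018, [0, 0, -0.0012], [0, 0, 0]],
    [0.018, [0, 0, -0.0007], [0, 0, 0]],
    [0.018, [0, 0, -0.0004], [0, 0, 0]],
    [0.018, [0, 0, 0], [0, 0, 0]],
    [0.018, [0, 0, 0], [0, 0, 0]]
  ]
}}

```text
time_s: 28.65
eef_pos: [489.5, -319.5, 64.7]
tool_rot: [3.14, -0.08, -0.0]
force: [-1.1, 0.2, 1.5]
gripper_width: 25.4
```

Request:
{"name": "jog_arm", "arguments": {
  "targets": [
    [0.03, [0, 0, 0], [0, 0, 0]],
    [0.04, [0, 0, 0], [0, 0, 0]],
    [0.05, [0, 0, 0], [0, 0, 0]],
    [0.05, [0, 0, 0], [0, 0, 0]],
    [0.05, [0, 0, 0.008], [0, 0, 0]],
    [0.05, [0, 0, 0.02], [0, 0, 0]],
    [0.05, [0, 0, 0.03], [0, 0, 0]],
    [0.05, [0, 0, 0.035], [0, 0, 0]],
    [0.06, [0, 0.015, 0.02], [0, 0, 4]],
    [0.065, [0.002, 0.035, 0.002], [0, 0, 8]],
    [0.065, [0.004, 0.045, 0], [0, 0, 8]],
    [0.065, [0.005, 0.045, 0], [0, 0, 8]],
    [0.065, [0.006, 0.045, 0], [0, 0, 8]],
    [0.065, [0.007, 0.045, 0], [0, 0, 8]],
    [0.065, [0.008, 0.045, 0], [0, 0, 8]],
    [0.065, [0.008, 0.045, 0], [0, 0, 8]],
    [0.065, [0.008, 0.045, 0], [0, 0, 8]],
    [0.065, [0.008, 0.045, 0], [0, 0, 8]],
    [0.065, [0.008, 0.045, 0], [0, 0, 8]],
    [0.065, [0.008, 0.045, 0], [0, 0, 8]]
  ]
}}

```text
time_s: 30.65
eef_pos: [561.8, 182.5, 180.3]
tool_rot: [2.232, 2.21, 0.002]
force: [1.0, -0.4, 0.7]
gripper_width: 65.0
```

```bash
python3 - <<'E'
from snap import *
from meas import *
p,d=snap("top","d1")
C=cloud("top",d); c=(489.7,-319.6)
z=C[...,2]; r=np.hypot(C[...,0]-c[0],C[...,1]-c[1])
m=(r<40)&(z>78); uv=np.argwhere(m)[:,::-1]; print(len(uv),np.median(z[m]),"hub",on_plane("top",[uv.mean(0)],86))
m=(r<40)&(z>54)&(z<70); print("disc bbox",on_plane("top",np.argwhere(m)[:,::-1],60).min(0),on_plane("top",np.argwhere(m)[:,::-1],60).max(0))
# tall prints in tray
for nm,cc,h in(("rocket",(421.2,325.4),110),("rook",(500.1,330.5),104),("vase",(580.2,335.5),104)):
    m=(np.hypot(C[...,0]-cc[0],C[...,1]-cc[1])<35)&(z>h-10); uv=np.argwhere(m)[:,::-1]; print(nm,len(uv),on_plane("top",[uv.mean(0)],h))
cv2.imwrite("pics/top_d1c.png",cv2.resize(p[190:290,380:490,::-1],None,fx=5,fy=5,interpolation=cv2.INTER_CUBIC))
E
```

```text
136 85.61869875269684 hub [[ 489.6 -318.    86. ]]
disc bbox [ 464.8 -343.    60. ] [ 513.4 -293.    60. ]
rocket 0 [[nan nan nan]]
rook 312 [[503.7 331.  104. ]]
vase 369 [[579.7 334.  104. ]]<stdin>:10: RuntimeWarning: Mean of empty slice.
  ret = um.true_divide(
```

View pics/top_d1.png

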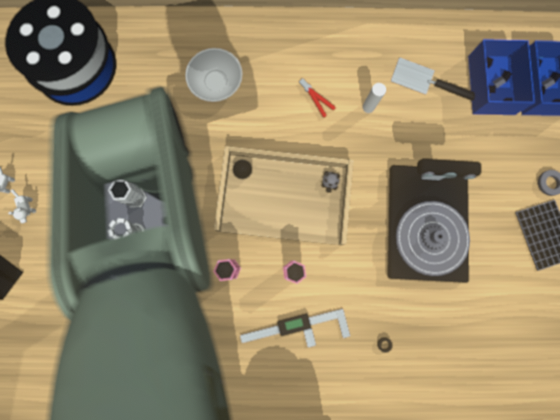

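View pics/top_d1c.png

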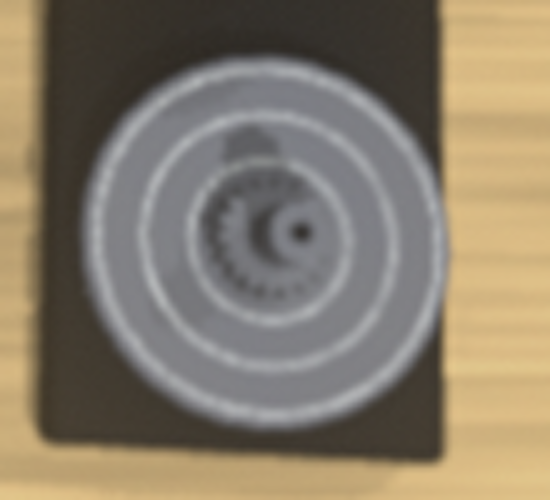

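Request:
{"name": "jog_arm", "arguments": {
  "targets": [
    [0.065, [0.003, 0.035, 0], [0, 0, 2]],
    [0.065, [0.004, 0.035, 0], [0, 0, 0]],
    [0.065, [0.004, 0.035, 0], [0, 0, 0]],
    [0.065, [0.004, 0.03, 0], [0, 0, 0]],
    [0.065, [0.0034, 0.02, -0.005], [0, 0, 0]],
    [0.065, [0, 0, -0.015], [0, 0, 0]],
    [0.065, [0, 0, -0.02], [0, 0, 0]],
    [0.065, [0, 0, 0], [0, 0, 0]],
    [0.065, [0, 0, 0], [0, 0, 0]]
  ]
}}

```text
time_s: 31.6
eef_pos: [580.1, 335.1, 139.6]
tool_rot: [2.201, 2.242, -0.001]
force: [-0.2, 0.6, 0.0]
gripper_width: 65.0
```

Request:
{"name": "jog_arm", "arguments": {
  "targets": [
    [0.065, [0, 0.0003, -0.015], [0, 0, 0]],
    [0.065, [0, 0, -0.025], [0, 0, 0]],
    [0.065, [0, 0, -0.022], [0, 0, 0]],
    [0.065, [0, 0, -0.012], [0, 0, 0]],
    [0.065, [0, 0, -0.004], [0, 0, 0]],
    [0.052, [0, 0, 0], [0, 0, 0]],
    [0.052, [0, 0, 0], [0, 0, 0]],
    [0.033, [0, 0, 0], [0, 0, 0]],
    [0.033, [0, 0, 0], [0, 0, 0]],
    [0.033, [0, 0, 0], [0, 0, 0]],
    [0.033, [0, 0, 0], [0, 0, 0]]
  ]
}}

```text
time_s: 32.7
eef_pos: [580.7, 336.3, 62.9]
tool_rot: [2.2, 2.242, 0.004]
force: [-1.1, -1.0, 5.9]
gripper_width: 39.7
```

Request:
{"name": "jog_arm", "arguments": {
  "targets": [
    [0.033, [0, 0, 0.003], [0, 0, 0]],
    [0.033, [0, 0, 0.008], [0, 0, 0]],
    [0.033, [0, 0, 0.015], [0, 0, 0]],
    [0.033, [0, 0, 0.02], [0, 0, 0]],
    [0.033, [0, 0, 0.02], [0, 0, 0]],
    [0.033, [0, -0.008, 0.014], [0, 0, 0]],
    [0.033, [0, -0.02, 0.005], [0, 0, 0]],
    [0.033, [-0.0005, -0.03, 0], [0, 0, 0]],
    [0.033, [-0.004, -0.035, 0], [0, 0, 0]],
    [0.033, [-0.004, -0.035, 0], [0, 0, 0]],
    [0.033, [-0.004, -0.035, 0], [0, 0, 0]],
    [0.033, [-0.004, -0.035, 0], [0, 0, 0]],
    [0.033, [-0.004, -0.035, 0], [0, 0, 0]],
    [0.033, [-0.004, -0.035, 0], [0, 0, 0]],
    [0.033, [-0.004, -0.035, 0], [0, 0, 0]],
    [0.033, [-0.004, -0.035, 0], [0, 0, 0]],
    [0.033, [-0.002, -0.03, 0], [0, 0, 0]],
    [0.033, [-0.002, -0.02, 0], [0, 0, 0]],
    [0.033, [0, -0.0077, 0], [0, 0, 0]],
    [0.033, [0, 0, 0], [0, 0, 0]]
  ]
}}

```text
time_s: 34.7
eef_pos: [542.7, -61.2, 146.3]
tool_rot: [-2.203, -2.239, 0.001]
force: [1.5, -0.0, -1.4]
gripper_width: 39.7
```

Request:
{"name": "jog_arm", "arguments": {
  "targets": [
    [0.033, [0, 0, -0.006], [0, 0, 0]],
    [0.033, [0, 0, -0.015], [0, 0, 0]],
    [0.033, [0, 0, -0.02], [0, 0, 0]],
    [0.033, [0, 0, -0.018], [0, 0, 0]],
    [0.033, [0, 0, -0.01], [0, 0, 0]],
    [0.033, [0, 0, -0.005], [0, 0, 0]],
    [0.033, [0, 0, -0.002], [0, 0, 0]],
    [0.033, [0, 0, 0], [0, 0, 0]],
    [0.033, [0, 0, 0], [0, 0, 0]],
    [0.033, [0, 0, 0], [0, 0, 0]]
  ]
}}

```text
time_s: 35.7
eef_pos: [543.9, -59.9, 71.2]
tool_rot: [2.2, 2.241, 0.001]
force: [-0.8, -0.1, -0.3]
gripper_width: 39.5
```

Request:
{"name": "jog_arm", "arguments": {
  "targets": [
    [0.033, [0.0005, 0.0005, -0.0012], [0, 0, 0]],
    [0.033, [0, 0, -0.001], [0, 0, 0]],
    [0.033, [0, 0, -0.0003], [0, 0, 0]],
    [0.033, [0, 0, 0], [0, 0, 0]]
  ]
}}

```text
time_s: 36.1
eef_pos: [544.3, -59.4, 68.9]
tool_rot: [2.2, 2.242, 0.001]
force: [-1.1, -0.3, 5.1]
gripper_width: 39.8
```

```bash
cat > cmp.py <<'E'
from meas import *
def cmpview(n,p1,c,zlo=12,zhi=55,r=24,f0=None):
    """shift (world mm, in-plane at z~mid) of the object's lower part between start picture and p1"""
    p0=np.load(f"{n}0.npz")['p']
    cs=[[c[0]+sx*r*.7,c[1]+sy*r*.7,z] for sx in(-1,1) for sy in(-1,1) for z in(zlo,zhi)]
    q=proj(n,cs); x0,y0=np.floor(q.min(0)).astype(int); x1,y1=np.ceil(q.max(0)).astype(int)
    g0=cv2.cvtColor(p0,cv2.COLOR_RGB2GRAY).astype(np.float32); g1=cv2.cvtColor(p1,cv2.COLOR_RGB2GRAY).astype(np.float32)
    up=8; A=cv2.resize(g0[y0:y1,x0:x1],None,fx=up,fy=up,interpolation=cv2.INTER_CUBIC)
    m=6; B=cv2.resize(g1[y0-m:y1+m,x0-m:x1+m],None,fx=up,fy=up,interpolation=cv2.INTER_CUBIC)
    R_=cv2.matchTemplate(B,A,cv2.TM_CCOEFF_NORMED); _,v,_,l=cv2.minMaxLoc(R_)
    du=np.array(l)/up-m
    a=proj(n,[[c[0],c[1],30]])[0]; b=on_plane(n,[a,a+du],30)
    return du,v,(b[1]-b[0])[:2]
E
python3 - <<'E'
from cmp import *
from snap import snap
p,_=snap("scene","e1",(170,100,370,250),4)
print(bot.get_state()['eef_pos'],bot.get_state()['force'])
print(cmpview("scene",p,(544,-60)))
print("unmoved refs", cmpview("scene",p,(645,94),8,36))
E
```

```text
[544.3 -59.4  69. ] [-2.3  0.1  5.1]
(array([-6., -6.]), 0.44606658816337585, array([-24.4,  -7.7]))
unmoved refs (array([ 0.8, -0.1]), 0.9626525044441223, array([0. , 1.6]))
```

View pics/scene_e1.png

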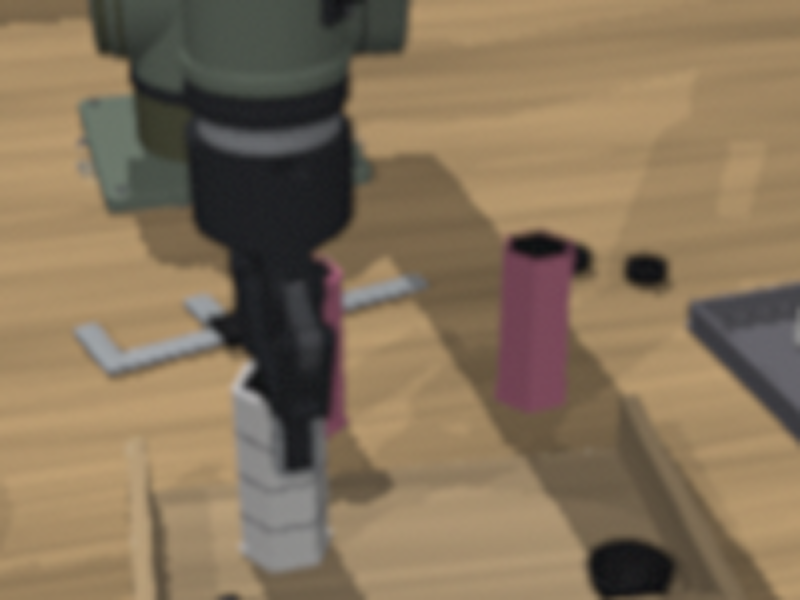

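Request:
{"name": "jog_arm", "arguments": {
  "targets": [
    [0.045, [0, 0, 0], [0, 0, 0]],
    [0.058, [0, 0, 0], [0, 0, 0]],
    [0.065, [0, 0, 0], [0, 0, 0]],
    [0.065, [0, 0, 0], [0, 0, 0]],
    [0.065, [0, 0, 0.01], [0, 0, 0]],
    [0.065, [0, 0, 0.03], [0, 0, 0]],
    [0.065, [0, 0, 0.04], [0, 0, 0]],
    [0.065, [0, 0, 0.03], [0, 0, 0]],
    [0.065, [-0.002, 0.02, 0], [0, 0, 0]],
    [0.065, [-0.0044, 0.035, 0], [0, 0, 0]],
    [0.065, [-0.0045, 0.04, 0], [0, 0, 0]],
    [0.065, [-0.0045, 0.04, 0], [0, 0, 0]],
    [0.065, [-0.0045, 0.04, 0], [0, 0, 0]],
    [0.065, [-0.0045, 0.04, 0], [0, 0, 0]],
    [0.065, [-0.0045, 0.04, 0], [0, 0, 0]],
    [0.065, [-0.0045, 0.04, 0], [0, 0, 0]],
    [0.065, [-0.0045, 0.04, 0], [0, 0, 0]],
    [0.065, [-0.004, 0.035, 0], [0, 0, 0]],
    [0.065, [-0.002, 0.0199, 0], [0, 0, 0]],
    [0.065, [0, 0, 0], [0, 0, 0]]
  ]
}}

```text
time_s: 38.15
eef_pos: [499.7, 333.1, 178.5]
tool_rot: [-2.197, -2.246, -0.002]
force: [0.5, -1.0, 0.5]
gripper_width: 64.8
```

```bash
cat >> cmp.py <<'E'
def white(p,n,c,zt,r=34):
    """bright-pixel mask of a white print, cut to its projected box"""
    q=proj(n,[[c[0]+a*r,c[1]+b*r,z] for a in(-1,1) for b in(-1,1) for z in(10,zt)])
    m=np.zeros(p.shape[:2],np.uint8); x0,y0=q.min(0).astype(int); x1,y1=q.max(0).astype(int)+1
    s=cv2.cvtColor(p,cv2.COLOR_RGB2HSV); w=((s[...,1]<45)&(s[...,2]>110)).astype(np.uint8)
    m[y0:y1,x0:x1]=w[y0:y1,x0:x1]; 
    cn=max(cv2.findContours(m,cv2.RETR_EXTERNAL,cv2.CHAIN_APPROX_NONE)[0],key=cv2.contourArea)
    x,y,w,h=cv2.boundingRect(cn); M=cv2.moments(cn); return np.array([M['m10']/M['m00'],M['m01']/M['m00']]),(x,x+w,y,y+h),cv2.contourArea(cn)
def both(n,p,c,zt):
    p0=np.load(f"{n}0.npz")['p']; a=white(p0,n,c,zt);b=white(p,n,c,zt); d=b[0]-a[0]
    k=on_plane(n,[a[0],b[0]],zt-50 if n=="scene" else zt); return a,b,d,(k[1]-k[0])[:2]
def zfit(n,d,c,lo,hi):
    o=[]
    for D in(np.load(f"{n}0.npz")['d'],d):
        P=slice_pts([cloud(n,D)],c,lo,hi,28)[0]
        f=least_squares(lambda q:np.hypot(P[:,0]-q[0],P[:,1]-q[1])-20,[*c],loss='soft_l1'); o.append(f.x)
    return o[1]-o[0]
E
python3 - <<'E'
from cmp import *
from snap import snap
for n in("scene","top"):
    p,d=snap(n,"e2",(170,100,370,250),4)
    for x in both(n,p,(544,-60),110): print(n,x)
    print(zfit(n,d,(544,-60),25,95))
E
```

```text
scene (array([239.2, 219.1]), (228, 251, 190, 244), 810.5)
scene (array([239.3, 219.1]), (228, 253, 189, 243), 827.0)
scene [ 0.1 -0. ]
scene [0.  0.2]
[-0.6  0. ]
top (array([313.2, 209.9]), (300, 327, 197, 224), 482.5)
top (array([313.2, 210.1]), (300, 327, 197, 224), 476.0)
top [-0.   0.2]
top [-0.5  0.1]
[-0.6  0.1]
```

View pics/top_e2.png

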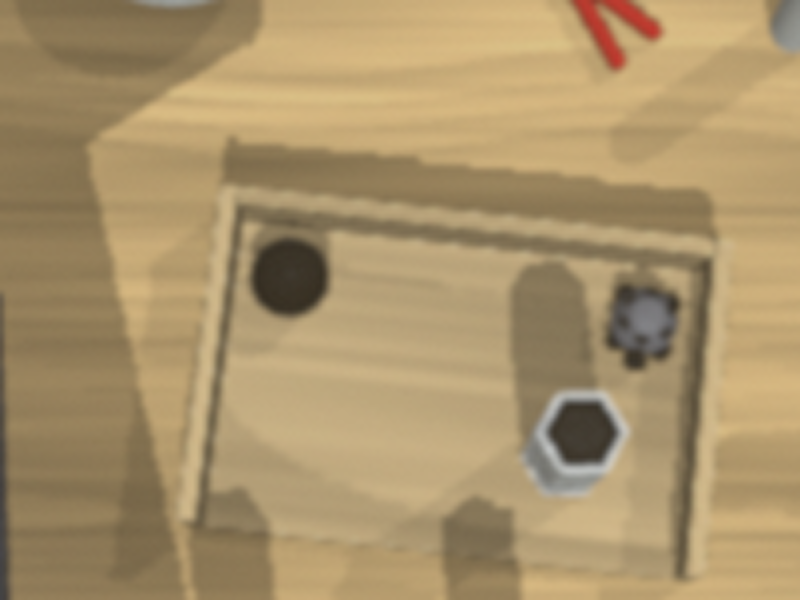

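Request:
{"name": "jog_arm", "arguments": {
  "targets": [
    [0.065, [0, 0, -0.01], [0, 0, 0]],
    [0.065, [0, 0, -0.025], [0, 0, 0]],
    [0.065, [0, 0, -0.03], [0, 0, 0]],
    [0.065, [0, 0, -0.025], [0, 0, 0]],
    [0.065, [0, 0, -0.016], [0, 0, 0]],
    [0.065, [0, 0, -0.006], [0, 0, 0]],
    [0.052, [0, 0, 0], [0, 0, 0]],
    [0.052, [0, 0, 0], [0, 0, 0]],
    [0.052, [0, 0, 0], [0, 0, 0]]
  ]
}}

```text
time_s: 39.15
eef_pos: [500.8, 330.7, 67.2]
tool_rot: [2.2, 2.241, 0.004]
force: [0.5, 0.4, -0.3]
gripper_width: 52.1
```

Request:
{"name": "jog_arm", "arguments": {
  "targets": [
    [0.033, [-0.0005, 0, -0.001], [0, 0, 0]],
    [0.033, [0, 0, 0], [0, 0, 0]],
    [0.033, [0, 0, 0], [0, 0, 0]],
    [0.033, [0, 0, 0], [0, 0, 0]],
    [0.033, [0, 0, 0], [0, 0, 0]]
  ]
}}

```text
time_s: 39.65
eef_pos: [500.4, 331.0, 66.8]
tool_rot: [2.2, 2.242, 0.005]
force: [0.6, -0.3, 5.7]
gripper_width: 43.5
```

Request:
{"name": "jog_arm", "arguments": {
  "targets": [
    [0.033, [0, 0, 0.003], [0, 0, 0]],
    [0.033, [0, 0, 0.008], [0, 0, 0]],
    [0.033, [0, 0, 0.015], [0, 0, 0]],
    [0.033, [0, 0, 0.02], [0, 0, 0]],
    [0.033, [0, 0, 0.02], [0, 0, 0]],
    [0.033, [0.002, -0.008, 0.014], [0, 0, 0]],
    [0.033, [0.003, -0.018, 0.005], [0, 0, 0]],
    [0.033, [0.004, -0.027, 0], [0, 0, 0]],
    [0.033, [0.005, -0.028, 0], [0, 0, 0]],
    [0.033, [0.005, -0.028, 0], [0, 0, 0]],
    [0.033, [0.005, -0.028, 0], [0, 0, 0]],
    [0.033, [0.005, -0.028, 0], [0, 0, 0]],
    [0.033, [0.005, -0.028, 0], [0, 0, 0]],
    [0.033, [0.004, -0.028, 0], [0, 0, 0]],
    [0.033, [0.004, -0.028, 0], [0, 0, 0]],
    [0.033, [0.004, -0.028, 0], [0, 0, 0]],
    [0.033, [0.003, -0.025, 0], [0, 0, 0]],
    [0.033, [0.0026, -0.018, 0], [0, 0, 0]],
    [0.033, [0.001, -0.0085, 0], [0, 0, 0]],
    [0.033, [0, 0, 0], [0, 0, 0]]
  ]
}}

```text
time_s: 41.65
eef_pos: [551.6, 0.5, 149.6]
tool_rot: [-2.203, -2.239, 0.001]
force: [-0.5, 0.4, -0.5]
gripper_width: 43.5
```

Request:
{"name": "jog_arm", "arguments": {
  "targets": [
    [0.033, [0, 0, -0.006], [0, 0, 0]],
    [0.033, [0, 0, -0.015], [0, 0, 0]],
    [0.033, [0, 0, -0.02], [0, 0, 0]],
    [0.033, [0, 0, -0.018], [0, 0, 0]],
    [0.033, [0, 0, -0.01], [0, 0, 0]],
    [0.033, [0, 0, -0.005], [0, 0, 0]],
    [0.033, [0, 0, -0.002], [0, 0, 0]],
    [0.033, [0, 0, 0], [0, 0, 0]],
    [0.033, [0, 0, 0], [0, 0, 0]],
    [0.033, [0, 0, 0], [0, 0, 0]]
  ]
}}

```text
time_s: 42.65
eef_pos: [552.7, 2.0, 74.7]
tool_rot: [2.2, 2.241, 0.002]
force: [0.8, -0.7, -1.8]
gripper_width: 43.1
```

Request:
{"name": "jog_arm", "arguments": {
  "targets": [
    [0.033, [0.0003, 0.0004, -0.001], [0, 0, 0]],
    [0.033, [0, 0, -0.0008], [0, 0, 0]],
    [0.033, [0, 0, -0.0003], [0, 0, 0]],
    [0.033, [0, 0, 0], [0, 0, 0]]
  ]
}}

```text
time_s: 43.05
eef_pos: [552.8, 2.4, 72.8]
tool_rot: [2.2, 2.242, 0.001]
force: [-1.5, 0.4, 5.3]
gripper_width: 42.9
```

Request:
{"name": "jog_arm", "arguments": {
  "targets": [
    [0.048, [0, 0, 0], [0, 0, 0]],
    [0.06, [0, 0, 0], [0, 0, 0]],
    [0.065, [0, 0, 0], [0, 0, 0]],
    [0.065, [0, 0, 0], [0, 0, 0]],
    [0.065, [0, 0, 0.01], [0, 0, 0]],
    [0.065, [0, 0, 0.03], [0, 0, 0]],
    [0.065, [0, 0, 0.04], [0, 0, 0]],
    [0.065, [0, 0, 0.035], [0, 0, 0]],
    [0.065, [-0.008, 0.02, 0], [0, 0, 0]],
    [0.065, [-0.014, 0.034, 0], [0, 0, 0]],
    [0.065, [-0.0145, 0.036, 0], [0, 0, 0]],
    [0.065, [-0.0145, 0.036, 0], [0, 0, 0]],
    [0.065, [-0.0145, 0.036, 0], [0, 0, 0]],
    [0.065, [-0.0145, 0.036, 0], [0, 0, 0]],
    [0.065, [-0.0145, 0.036, 0], [0, 0, 0]],
    [0.065, [-0.0145, 0.036, 0], [0, 0, 0]],
    [0.065, [-0.0145, 0.036, 0], [0, 0, 0]],
    [0.065, [-0.0081, 0.017, 0], [0, 0, 0]],
    [0.065, [0, 0, 0], [0, 0, 0]],
    [0.065, [0, 0, 0], [0, 0, 0]]
  ]
}}

```text
time_s: 45.05
eef_pos: [420.9, 325.3, 187.4]
tool_rot: [2.199, 2.243, 0.0]
force: [-0.0, 0.5, 0.3]
gripper_width: 65.3
```

```bash
python3 - <<'E'
from cmp import *
from snap import snap
for n in("scene","top"):
    p,d=snap(n,"e3",(170,100,370,250),4)
    for x in both(n,p,(552.5,2),110)[2:]: print(n,x)
    print(zfit(n,d,(552.5,2),35,75))
E
```

```text
scene [0.2 2.6]
scene [ 9.5 -2.2]
[-0.8  0.2]
top [-0.9  1.8]
top [-3.6  1.9]
[-0.8  0.3]
```

View pics/scene_e3.png

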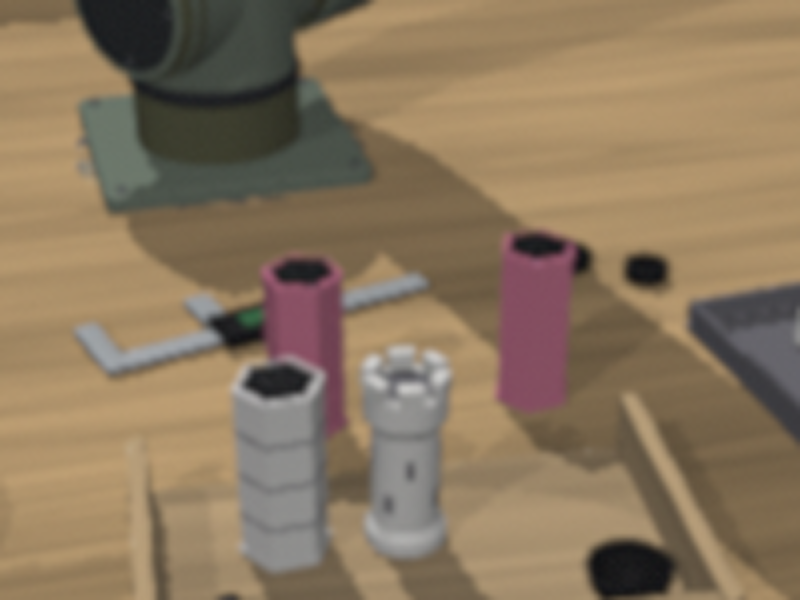

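Request:
{"name": "jog_arm", "arguments": {
  "targets": [
    [0.065, [0, 0, -0.015], [0, 0, 0]],
    [0.065, [0, 0, -0.03], [0, 0, 0]],
    [0.065, [0, 0, -0.03], [0, 0, 0]],
    [0.065, [0, 0, -0.025], [0, 0, 0]],
    [0.065, [0, 0, -0.016], [0, 0, 0]],
    [0.065, [0, 0, -0.008], [0, 0, 0]],
    [0.05, [0, 0, 0], [0, 0, 0]],
    [0.05, [0, 0, 0], [0, 0, 0]],
    [0.05, [0, 0, 0], [0, 0, 0]]
  ]
}}

```text
time_s: 46.05
eef_pos: [421.7, 325.7, 64.0]
tool_rot: [2.201, 2.242, 0.004]
force: [0.0, 0.4, 0.3]
gripper_width: 50.0
```

Request:
{"name": "jog_arm", "arguments": {
  "targets": [
    [0.03, [-0.0005, 0, -0.0025], [0, 0, 0]],
    [0.03, [0, 0, 0], [0, 0, 0]],
    [0.03, [0, 0, 0], [0, 0, 0]],
    [0.03, [0, 0, 0], [0, 0, 0]],
    [0.03, [0, 0, 0], [0, 0, 0]]
  ]
}}

```text
time_s: 46.55
eef_pos: [421.7, 326.2, 62.1]
tool_rot: [2.199, 2.242, 0.006]
force: [1.1, -0.8, 6.3]
gripper_width: 39.2
```

Request:
{"name": "jog_arm", "arguments": {
  "targets": [
    [0.03, [0, 0, 0.003], [0, 0, 0]],
    [0.03, [0, 0, 0.008], [0, 0, 0]],
    [0.03, [0, 0, 0.015], [0, 0, 0]],
    [0.03, [0, 0, 0.02], [0, 0, 0]],
    [0.03, [0, 0, 0.02], [0, 0, 0]],
    [0.03, [0.004, -0.008, 0.014], [0, 0, 0]],
    [0.03, [0.009, -0.017, 0.005], [0, 0, 0]],
    [0.03, [0.012, -0.023, 0], [0, 0, 0]],
    [0.03, [0.012, -0.023, 0], [0, 0, 0]],
    [0.03, [0.012, -0.023, 0], [0, 0, 0]],
    [0.03, [0.012, -0.023, 0], [0, 0, 0]],
    [0.03, [0.012, -0.023, 0], [0, 0, 0]],
    [0.03, [0.012, -0.023, 0], [0, 0, 0]],
    [0.03, [0.012, -0.023, 0], [0, 0, 0]],
    [0.03, [0.012, -0.023, 0], [0, 0, 0]],
    [0.03, [0.012, -0.023, 0], [0, 0, 0]],
    [0.03, [0.009, -0.017, 0], [0, 0, 0]],
    [0.03, [0.004, -0.008, 0], [0, 0, 0]],
    [0.03, [0.002, -0.004, 0], [0, 0, 0]],
    [0.03, [0, 0, 0], [0, 0, 0]]
  ]
}}

```text
time_s: 48.55
eef_pos: [556.2, 64.6, 145.5]
tool_rot: [-2.201, -2.242, -0.0]
force: [0.1, -0.4, -0.3]
gripper_width: 38.9
```

Request:
{"name": "jog_arm", "arguments": {
  "targets": [
    [0.03, [0, 0, -0.006], [0, 0, 0]],
    [0.03, [0, 0, -0.015], [0, 0, 0]],
    [0.03, [0, 0, -0.02], [0, 0, 0]],
    [0.03, [0, 0, -0.018], [0, 0, 0]],
    [0.03, [0, 0, -0.01], [0, 0, 0]],
    [0.03, [0, 0, -0.005], [0, 0, 0]],
    [0.03, [0, 0, -0.002], [0, 0, 0]],
    [0.03, [0, 0, 0], [0, 0, 0]],
    [0.03, [0, 0, 0], [0, 0, 0]],
    [0.03, [0, 0, 0], [0, 0, 0]]
  ]
}}

```text
time_s: 49.55
eef_pos: [556.9, 64.5, 70.1]
tool_rot: [2.2, 2.242, 0.002]
force: [-0.4, -0.0, -0.2]
gripper_width: 38.8
```

Request:
{"name": "jog_arm", "arguments": {
  "targets": [
    [0.03, [0.0008, 0.0006, -0.001], [0, 0, 0]],
    [0.03, [0, 0, -0.001], [0, 0, 0]],
    [0.03, [0, 0, -0.0004], [0, 0, 0]],
    [0.03, [0, 0, 0], [0, 0, 0]]
  ]
}}

```text
time_s: 49.95
eef_pos: [557.7, 65.1, 68.1]
tool_rot: [2.2, 2.241, 0.002]
force: [-0.3, -0.2, 5.0]
gripper_width: 39.1
```

Release, rise, and clear the view.

Request:
{"name": "jog_arm", "arguments": {
  "targets": [
    [0.045, [0, 0, 0], [0, 0, 0]],
    [0.058, [0, 0, 0], [0, 0, 0]],
    [0.065, [0, 0, 0], [0, 0, 0]],
    [0.065, [0, 0, 0], [0, 0, 0]],
    [0.065, [0, 0, 0.01], [0, 0, 0]],
    [0.065, [0, 0, 0.03], [0, 0, 0]],
    [0.065, [0, 0, 0.04], [0, 0, 0]],
    [0.065, [0, 0, 0.04], [0, 0, 0]],
    [0.07, [-0.005, 0.02, 0.02], [0, 0, 0]],
    [0.07, [-0.012, 0.035, 0], [0, 0, 0]],
    [0.07, [-0.015, 0.04, 0], [0, 0, 0]],
    [0.07, [-0.015, 0.04, 0], [0, 0, 0]],
    [0.07, [-0.015, 0.04, 0], [0, 0, 0]],
    [0.07, [-0.015, 0.04, 0], [0, 0, 0]],
    [0.07, [-0.015, 0.04, 0], [0, 0, 0]],
    [0.07, [-0.015, 0.04, 0], [0, 0, 0]],
    [0.07, [-0.015, 0.03, 0], [0, 0, 0]],
    [0.07, [-0.005, 0.01, 0], [0, 0, 0]],
    [0.07, [0, 0, 0], [0, 0, 0]],
    [0.07, [0, 0, 0], [0, 0, 0]]
  ]
}}

```text
time_s: 51.95
eef_pos: [430.5, 399.1, 207.3]
tool_rot: [2.2, 2.241, -0.0]
force: [-0.6, 0.1, -0.8]
gripper_width: 70.2
```

```bash
python3 - <<'E'
from cmp import *
from snap import snap
for n in("scene","top"):
    p,d=snap(n,"f",(60,140,360,290) if n=="scene" else (200,130,480,290),2.6)
    for nm,c,lo,hi in(("vase",(544,-60),25,95),("rook",(552.5,2),35,75),("rocket",(557.8,64.5),40,85)): print(n,nm,zfit(n,d,c,lo,hi))
p0=np.load("top0.npz")['p']
for nm,c in(("bowl",(645,94)),("turtle",(630,-97))): print(nm,cmpview("top",p,c,10,36)[:2])
C=cloud("top",d);z=C[...,2]; m=(np.hypot(C[...,0]-490,C[...,1]+319)<40)&(z>78); print("gear hub",np.nanmean(C[m],0))
m=(np.hypot(C[...,0]-490,C[...,1]+319)<90)&(np.abs(z-46)<5)
E
```

```text
scene vase [-0.6 -0.1]
scene rook [-0.9  0.2]
scene rocket [0.2 0.2]
top vase [-0.6  0. ]
top rook [-0.7  0.2]
top rocket [0.1 0.3]
bowl (array([0., 0.]), 0.9961490631103516)
turtle (array([0., 0.]), 0.9991662502288818)
gear hub [ 489.6 -318.    85.3]
```

View pics/scene_f.png

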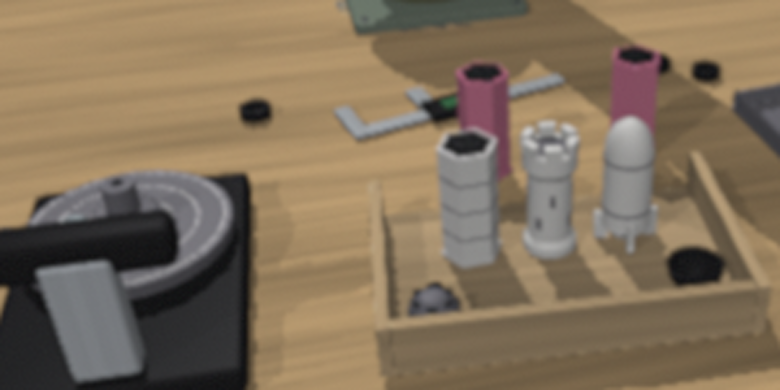

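View pics/top_f.png

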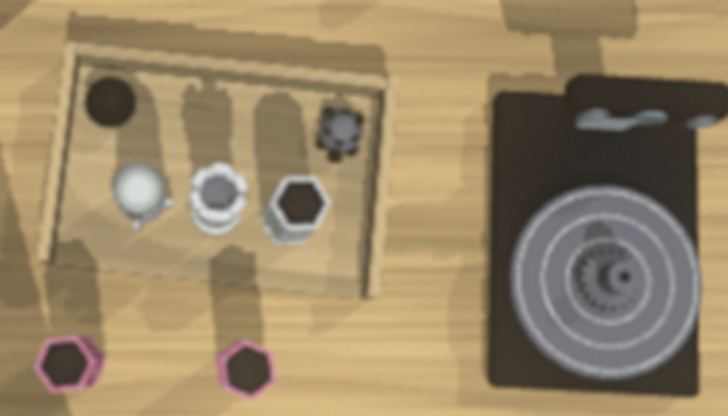

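Everything stands where it should, and the arm is clear at (430,399,207). The scene view shows the three prints upright at (469,195), (551,190) and (628,185), with the gear on the disc at (120,195).

```bash
python3 -c "
from h import *
print(bot.sign_off())"
```

```text
the job is handed in; nothing more can be done
None
```

The job is done and handed in at about 52 s of the 134 s allowed. I moved the rocket, rook and vase upright into the tray, and set the gear hub up in the middle of the turntable. Then I put the vase, rook and rocket back on their starting spots.

**Last checks, from both cameras:**
- **Tall prints:** all three stand upright, and depth fits put each within 1 mm of its starting position: vase about 0.6 mm, rook 0.7–0.9 mm, rocket about 0.3 mm.
- **Gear:** it stands about 1–2 mm from the measured centre of the disc. Its hub top read 85.3 mm in height, against 86 mm expected.
- **Bowl and turtle:** neither shows any shift in the top view.
- **Forces:** the wrist force stayed around 6 N in the readings at the end of each move.
- **Arm:** it was clear of everything when I handed in.

**Checks that disagreed:** three image comparisons along the way gave wrong answers.
- **Vase:** the template match failed while the gripper covered it.
- **Bowl:** the same match in the scene view, at the vase set-down, read a 0.8 px shift; the final top view shows none.
- **Rook:** the colour-mask comparison read several millimetres, because the gear had hidden part of it in the starting picture.

For the prints I relied on the depth fits, which agreed between the two cameras.

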